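Set out the crochet hook display on a yarn shop counter

TASK

Set out the hook display: first put the empty white bobbin from the round plinth into the grey returns tray and stand the blue cup in the middle of the plinth in its place, then pick every red-handled crochet hook out of the mixed bin and stand it in the cup, handle end down. Lay the wooden gauge straight and centred on the sloped stand, its long side running up the slope and a short edge at the ledge; this may be done at any time. Leave the other hooks and the stitch counters in the bin and everything else on the counter where it is.

Things in the scene. Friction and masses are not known exactly. Their poses are not given: they have to be found in the camera images.
- bin: fixed shallow wooden bin, 200 (x) by 356 (y) by 40 mm high, walls and floor 5 mm thick; holds the mixed hooks, which lie roughly along its x, butts to its -x side (towards the robot), about 54 mm apart side by side. Origin under its centre, z up
- red1: jumbo crochet hook with a red handle, lying in the bin. Handle: square bar 90 long, 16 x 16 mm; then a bare aluminium shaft 12 mm across up to the round tip; 150 mm in all, 50 g. Origin: centre of the handle's butt end (on the long axis); x runs along the hook from butt to tip. From two to four red hooks are present (absent ones have no pose)
- red2: jumbo crochet hook with a red handle, lying in the bin. Handle: square bar 90 long, 16 x 16 mm; then a bare aluminium shaft 12 mm across up to the round tip; 150 mm in all, 50 g. Origin: centre of the handle's butt end (on the long axis); x runs along the hook from butt to tip. From two to four red hooks are present (absent ones have no pose)
- red3: jumbo crochet hook with a red handle, lying in the bin. Handle: square bar 90 long, 16 x 16 mm; then a bare aluminium shaft 12 mm across up to the round tip; 150 mm in all, 50 g. Origin: centre of the handle's butt end (on the long axis); x runs along the hook from butt to tip. From two to four red hooks are present (absent ones have no pose)
- red4: jumbo crochet hook with a red handle, lying in the bin. Handle: square bar 90 long, 16 x 16 mm; then a bare aluminium shaft 12 mm across up to the round tip; 150 mm in all, 50 g. Origin: centre of the handle's butt end (on the long axis); x runs along the hook from butt to tip. From two to four red hooks are present (absent ones have no pose)
- blue: jumbo crochet hook with a blue handle, lying in the bin. Handle: square bar 90 long, 16 x 16 mm; then a bare aluminium shaft 12 mm across up to the round tip; 150 mm in all, 50 g. Origin: centre of the handle's butt end (on the long axis); x runs along the hook from butt to tip. Not wanted: stays in the bin
- yellow: jumbo crochet hook with a yellow handle, lying in the bin. Handle: square bar 90 long, 16 x 16 mm; then a bare aluminium shaft 12 mm across up to the round tip; 150 mm in all, 50 g. Origin: centre of the handle's butt end (on the long axis); x runs along the hook from butt to tip. Not wanted: stays in the bin
- counter1: green, round disc, a stitch counter 20 mm across and 12 mm high, loose in the bin beside the hook shafts; leave it in the bin. Origin under its centre
- counter2: white, round disc, a stitch counter 20 mm across and 12 mm high, loose in the bin beside the hook shafts; leave it in the bin. Origin under its centre
- counter3: black, round disc, a stitch counter 20 mm across and 12 mm high, loose in the bin beside the hook shafts; leave it in the bin. Origin under its centre
- plinth: fixed round wooden plinth, 110 mm across and 40 mm high; the bobbin stands on it at the start. Origin under its centre
- plinth_top (a point): centre of the plinth's top face
- bobbin: empty white bobbin standing on the plinth: flange 52 mm across and 6 mm thick at the foot, barrel 36 mm across, 100 mm high in all, 60 g. Origin under its foot's centre, z along its axis
- cup: blue open-topped square-cornered ceramic cup standing on the counter, 68 (x) by 80 (y) by 95 mm high, walls and floor 4 mm thick, 0.4 kg. Origin under its centre, z up
- tray: fixed grey returns tray, open on top, 120 (x) by 140 (y) by 30 mm high, walls and floor 5 mm thick. Origin under its centre
- stand: fixed plywood display stand, 160 mm wide (y); its sloped face is 130 mm long, rises 24 degrees (0.42 rad) from its -x side to its +x side, lower edge about 28 mm and upper edge about 80 mm above the counter, with a ledge standing 12 mm proud along the lower edge. Origin on the counter under its middle
- seat (a point): point on the sloped face of the stand, midway across, 52 mm up the slope from the ledge: where the middle of the gauge's underside lies when its short lower edge is 2 mm above the ledge
- gauge: dark wooden needle gauge, flat plate with pale holes, 100 (x) by 56 (y) by 12 mm thick, 70 g, lying flat on the counter. Origin at the centre of its underside, z up
- tin: round brass tin, 44 mm across, 22 mm high; a bystander, leave it where it is. Origin under its centre
- cone_lilac: cone of lilac yarn, 100 mm across, 150 mm high; a bystander, leave it where it is. Origin under its centre
- cone_mustard: cone of mustard yarn, same size; a bystander, leave it where it is. Origin under its centre
- cone_pink: cone of pink yarn, same size; a bystander, leave it where it is. Origin under its centre
- button_jar: glass jar with white lid, 70 mm across, 100 mm high; a bystander, leave it where it is. Origin under its centre
Mind the look-alikes: they are no part of the job. There is more than one size of the yellow; the job needs the larger.

How it is judged:
By the outcome, as a careful person would: the job done as asked, in the order asked, and still so for the second after the job is handed in, with the robot touching nothing.
Of red1, red2, red3, red4 only 2 to 4 are there at a start; the rules pass over those that are not, and their reading is None.
At some moment in a run one of gauge may be knocked a few centimetres aside while the robot is not near it.
It also fails if it takes over 210 s, if anything falls off the work surface, if the arm or the gripper's body presses on something with over 40 N, if the wrist force passes 120 N, or if a joint passes its speed limit or range.

ROBOT

A 6-joint arm with a two-finger parallel gripper is mounted at the origin on the work surface. World frame = base frame: x ahead of the robot, y to its left, z up, the work surface at z = 0. Lengths are in m, angles in rad, forces in N, time in s.
With the tool pointing down it reaches from about 0.3 to 0.85 m from the base axis. Payload 4.2 kg.
Tool frame: the origin (TCP) lies midway between the tips of the shut fingers; the grasp point (between the pads) lies 19 mm behind it; z points along the fingers, y is the direction in which the jaws open and shut (so a half turn about z gives the same grasp; the last joint's range is limited). The gripper opens to 91 mm and grips with 3 to 60 N. Pads are 32 mm wide; open, the fingers measure 118 mm over their backs; the gripper's body (76 mm by 178 mm) begins 60 mm behind the grasp point.
Start: joints at [1.199, 0.32, 1.565, -0, 1.257, -0.02], TCP at [0.198, 0.54, 0.214] pointing down, gripper open.
Joint ranges: [-3.11, 3.11], [-0.84, 2.01], [0.21, 2.61], [-1.34, 4.49], [0.05, 2.63], [-2.56, 2.56]. Speed limits (rad/s): [2.57, 2.57, 3.14, 3.14, 3.14, 3.14].

INTERFACE

Orientations are given as a unit quaternion [x, y, z, w].
In Python, from workcell import robot gives the robot as it stands.
- The arm moves only by the tool move_arm, never from a script. Its argument "targets" is a list that holds one entry, the list of rows, each a list of 4 numbers: the shift along the tool's x, y, z in m, then the turn about the tool's z in rad. A call has 1 to 12 rows; each row is the pose to reach, as a shift and turn from the pose measured when the call began, along the tool's axes at that moment; what a row does not reach only later rows make up. A row lasts 1/10 s, in which the tool goes at most 50 mm and 8.59 degrees, less where a joint would pass 70% of its speed; a pose out of reach is approached as far as the arm can. A call with a gripper value outside its range is refused whole. "claw" is the closure, from 0 (fully open) to 1 (shut), set as the call begins (left out, the last holds). The fingers move at their own pace and stop on an object; "squeeze" is the grip in N (left out, the last holds). Time passes only in rows, so rows that repeat a pose let the fingers close. It gives the time, the measured TCP pose, the force and the opening at its end, in the units of the state.
- robot.sense(): the state, without advancing time (a new reading comes with each control period).
- robot.capture(name): name is "scene" or "side" or "wrist"; returns the picture (384x512x3 uint8, red, green, blue); there is no depth.
- robot.get_calibration(name): a dict with "intrinsics" (3x3 intrinsics, pixels), "view" (4x4, takes a point from world to camera coordinates); the wrist camera has in their place "tool_from_camera" (4x4, takes a point from camera to tool coordinates, whose origin is the TCP and whose axes are the flange's). Camera axes: x right, y up, looking along -z (the intrinsics and any distortion apply to the point x, -y, -z); pixel columns grow to the right and rows downward; lengths in m; the calibration is good to about 2 mm. The wrist camera is an equidistant fisheye: a pixel r from the principal point sees the ray r / f radians off the axis. A picture is of the moment at which its call begins: read the wrist's pose just before it. get_calibration takes no time and is no camera call.
- robot.hand_in(): hands the job in, once; it reports no verdict.
The state is a dict: "time_s": time; "joint_positions": joint angles; "qvel": joint speeds; "effort": joint torques, N m; "tcp_pos": TCP position; "ee_rot": TCP orientation; "ft_force": force on the tool from outside, world axes, zero at the start; "ft_torque": the same for the moment, N m; "gripper_width": finger opening in m.
Only numpy, scipy, OpenCV 4.12 (cv2) and the standard library are available. Lean on these libraries where they do the work, as an engineer would, in place of code of your own. Each camera call takes 0.05 s, during which the arm holds its last target.

## Working session

There is one attempt and no reset: what is moved stays moved. The work goes in short steps, Python scripts to look and compute and a tool call to move; the robot and the scene stay as the last step left them, time stands still between calls to the robot, and variables do not carry over. Pictures are saved under pics/ and viewed, and the job is handed in when it is done.

Besides the shell and the picture viewer there is one more tool, called after "Emit:" as name(argument=value, ...), one argument or row to a line, values as JSON. move_arm: Moves the arm, as the interface text tells. Its arguments: {"type":"object","properties":{"targets":{"type":"array","items":{"type":"array","items":{"type":"array","items":{"type":"number"}}}},"claw":{"type":"number"},"squeeze":{"type":"number"}},"required":["targets"]}

```bash
ls -la; mkdir -p pics
python3 - <<'E'
from workcell import robot
import cv2,json,numpy as np
s=robot.sense()
print(s)
for n in ["scene","side","wrist"]:
    im=robot.capture(n); cv2.imwrite(f"pics/{n}0.png",im[:,:,::-1])
    c=robot.get_calibration(n); print(n,{k:np.round(np.array(v),4).tolist() if not isinstance(v,str) else v for k,v in c.items()})
E
```

```text
total 12
drwxr-xr-x  3 agent agent 4096 Dec  7 15:01 .
drwxr-xr-x 23 root  root  4096 Dec  7 15:01 ..
drwxr-xr-x  2 agent agent 4096 Dec  7 15:01 pics
{'time_s': 0.0, 'joint_positions': array([ 1.19900132e+00,  3.20263474e-01,  1.56565993e+00, -2.27247658e-05,
        1.25738099e+00, -1.99946071e-02]), 'qvel': array([ 0.00063223, -0.00054482,  0.00084397,  0.00112643,  0.00010069,
       -0.00012916]), 'effort': array([ 9.70841138e-04, -4.12463057e+01, -2.31967145e+01,  7.29157543e-02,
        4.59617155e-02, -1.52434241e-04]), 'tcp_pos': array([0.19796139, 0.53932022, 0.21314402]), 'ee_rot': array([ 1.74990993e-01,  9.84569662e-01, -8.41602906e-04, -1.55990833e-04]), 'ft_force': array([-0.86369243,  0.39304414, -0.05432705]), 'ft_torque': array([ 0.0064077 , -0.00458302, -0.07785761]), 'gripper_width': 0.09130108982252795}
scene {'intrinsics': [[377.4643, 0.0, 258.7206], [0.0, 377.4643, 193.6507], [0.0, 0.0, 1.0]], 'view': [[-0.3402, 0.9403, -0.0129, 0.1963], [-0.7966, -0.2809, 0.5354, 0.3967], [0.4998, 0.1924, 0.8445, -1.2534], [0.0, 0.0, 0.0, 1.0]]}
side {'intrinsics': [[357.4396, 0.0, 258.9662], [0.0, 357.4396, 188.7374], [0.0, 0.0, 1.0]], 'view': [[0.8783, -0.4777, -0.0212, -0.4923], [0.3354, 0.5838, 0.7393, -0.2128], [-0.3408, -0.6564, 0.673, -0.7938], [0.0, 0.0, 0.0, 1.0]]}
wrist {'intrinsics': [[297.3186, 0.0, 255.5769], [0.0, 297.3186, 186.1136], [0.0, 0.0, 1.0]], 'tool_from_camera': [[-0.0004, 0.9631, 0.269, 0.0761], [1.0, 0.0006, -0.0007, 0.0005], [-0.0008, 0.269, -0.9631, -0.1713], [0.0, 0.0, 0.0, 1.0]]}
```

View pics/scene0.png

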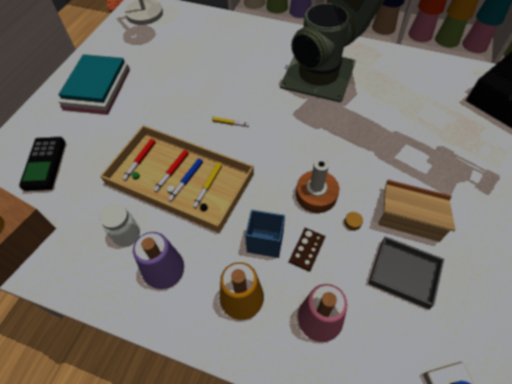

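View pics/side0.png

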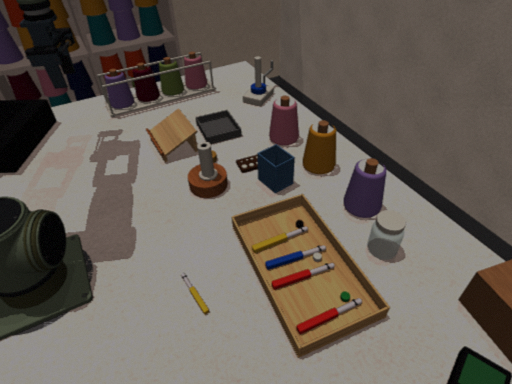

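View pics/wrist0.png

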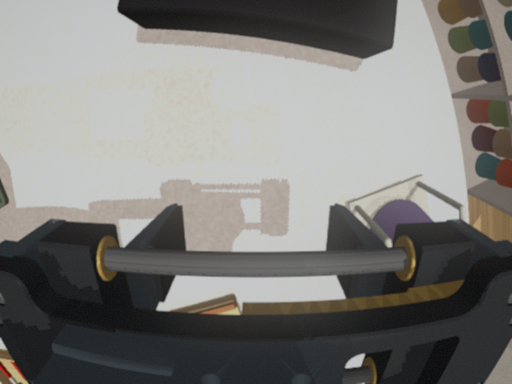

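```bash
cat > h.py <<'E'
import numpy as np,cv2
from workcell import robot
from scipy.spatial.transform import Rotation as R
def ray(n,u,v,s=None):
    c=robot.get_calibration(n);K=np.array(c["intrinsics"])
    if n=="wrist":
        a=np.array([u-K[0,2],v-K[1,2]])/K[0,0];r=np.hypot(*a);
        d=np.array([a[0]/r*np.sin(r),-a[1]/r*np.sin(r),-np.cos(r)])if r>1e-9 else np.array([0,0,-1.])
        T=np.array(c["tool_from_camera"]);Q=R.from_quat(s["ee_rot"]).as_matrix()
        return Q@T[:3,3]+s["tcp_pos"],Q@T[:3,:3]@d
    V=np.array(c["view"]);d=np.array([(u-K[0,2])/K[0,0],-(v-K[1,2])/K[0,0],-1])
    return -V[:3,:3].T@V[:3,3],V[:3,:3].T@d
def onz(n,u,v,z,s=None):
    o,d=ray(n,u,v,s);return o+d*(z-o[2])/d[2]
def proj(n,p,s=None):
    c=robot.get_calibration(n);K=np.array(c["intrinsics"]);p=np.asarray(p,float)
    if n=="wrist":
        T=np.array(c["tool_from_camera"]);Q=R.from_quat(s["ee_rot"]).as_matrix()
        q=T[:3,:3].T@(Q.T@(p-s["tcp_pos"])-T[:3,3])
        x,y,z=q[0],-q[1],-q[2];r=np.hypot(x,y);th=np.arctan2(r,z)
        return np.array([K[0,2]+K[0,0]*th*x/r,K[1,2]+K[0,0]*th*y/r])
    V=np.array(c["view"]);q=V[:3,:3]@p+V[:3,3]
    return np.array([K[0,2]+K[0,0]*q[0]/-q[2],K[1,2]+K[0,0]*q[1]/q[2]])
def tri(n1,p1,n2,p2):
    o1,d1=ray(n1,*p1);o2,d2=ray(n2,*p2);A=np.stack([d1,-d2],1);t=np.linalg.lstsq(A,o2-o1,rcond=None)[0]
    a,b=o1+d1*t[0],o2+d2*t[1];return (a+b)/2,np.linalg.norm(a-b)
def save(name,im,crop=None,k=1):
    if crop: im=im[crop[1]:crop[3],crop[0]:crop[2]]
    im=cv2.resize(im,None,fx=k,fy=k,interpolation=cv2.INTER_CUBIC);cv2.imwrite(f"pics/{name}.png",im[:,:,::-1])
def blobs(im,lo,hi,amin=8):
    hsv=cv2.cvtColor(im,cv2.COLOR_RGB2HSV);m=cv2.inRange(hsv,np.array(lo),np.array(hi))
    n,l,st,ce=cv2.connectedComponentsWithStats(m)
    return [(st[i,4],ce[i].round(1),st[i,:4],(l==i)) for i in range(1,n) if st[i,4]>=amin]
def shift(s,target,yaw=None):
    """target TCP world -> tool-frame shift; yaw: desired direction angle of tool y axis (world)"""
    Q=R.from_quat(s["ee_rot"]).as_matrix();d=Q.T@(np.array(target)-s["tcp_pos"])
    y=np.arctan2(Q[1,1],Q[0,1]);t=0
    if yaw is not None:
        t=-(yaw-y);t=(t+np.pi/2)%np.pi-np.pi/2
    return d.round(4),round(t,4),"j6",s["joint_positions"][5].round(3)
E
python3 - <<'E'
from h import *
s0=cv2.imread("pics/scene0.png")[:,:,::-1].copy();s1=cv2.imread("pics/side0.png")[:,:,::-1].copy()
save("scz",s0,(90,110,480,320),2);save("sdz",s1,(140,90,400,350),2.2)
R_=dict(red=[(0,150,90),(5,255,255)],blue=[(105,120,60),(125,255,255)],yellow=[(22,150,110),(32,255,255)],green=[(55,120,40),(85,255,255)])
for n,im in (("scene",s0),("side",s1)):
  for k,(a,b) in R_.items():
    for A,c,bb,m in blobs(im,a,b,6):
      if 60<c[1]: print(n,k,A,c,bb, onz(n,*c,0.013).round(3))
E
```

```text
scene red 121 [144.1 150.6] [135 140  19  23] [ 0.487 -0.379  0.013]
scene red 134 [177.2 161.7] [167 150  21  24] [ 0.491 -0.272  0.013]
scene blue 144 [191.4 170.9] [182 159  20  25] [ 0.507 -0.221  0.013]
scene blue 254 [265.9 234.8] [246 223  37  19] [0.621 0.035 0.013]
scene blue 33 [461.2 382.4] [453 381  17   3] [0.797 0.506 0.013]
scene yellow 49 [222.8 119.8] [213 118  21   5] [ 0.304 -0.213  0.013]
scene yellow 165 [212.  174.5] [203 162  19  26] [ 0.499 -0.163  0.013]
scene green 408 [ 36.2 170.9] [ 23 162  27  19] [ 0.649 -0.625  0.013]
scene green 22 [135.1 175.1] [133 173   5   5] [ 0.57  -0.36   0.013]
side red 238 [290.7 277.6] [272 270  39  17] [ 0.494 -0.267  0.013]
side red 314 [316.8 319.4] [297 308  41  24] [ 0.488 -0.374  0.013]
side blue 51 [257.6  86.6] [251  83  15   7] [0.86  0.562 0.013]
side blue 25 [267.2 160.1] [259 154  17  13] [0.655 0.121 0.013]
side blue 9 [281.  163.2] [277 161   9   5] [0.684 0.087 0.013]
side blue 200 [283.6 258.6] [266 251  37  16] [ 0.507 -0.216  0.013]
side yellow 161 [268.7 241. ] [253 233  33  17] [ 0.503 -0.155  0.013]
side yellow 141 [198.5 299.2] [190 287  18  25] [ 0.299 -0.218  0.013]
side green 55 [344.7 295.7] [341 292   9   8] [ 0.568 -0.359  0.013]
side green 887 [479.4 372.7] [458 354  48  30] [ 0.678 -0.594  0.013]
```

View pics/scz.png

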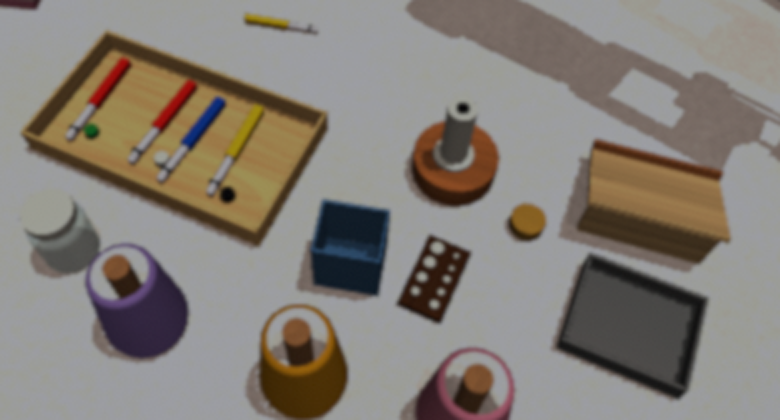

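View pics/sdz.png

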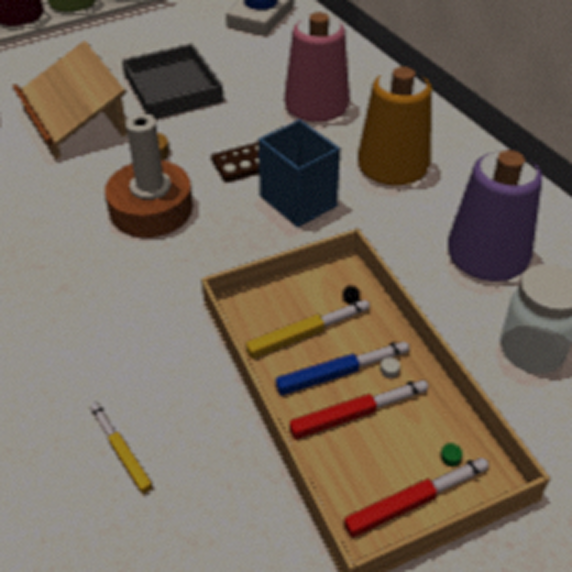

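Run:
```python
from h import *
S=lambda x,y:(90+x/2-.25,110+y/2-.25)
D=lambda x,y:(140+x/2.2-.25,90+y/2.2-.25)
print("bobtop",tri("scene",S(462,107),"side",D(142,121)))
for nm,a,b in [("bin1",(109,36),(380,0)),]: pass
print("plinth",onz("scene",*S(456,155),.04).round(3), [onz("scene",*S(*p),.04).round(3) for p in [(412,157),(498,157)]],[onz("side",*D(*p),.04).round(3) for p in [(107,188),(192,188)]])
print("cup",[onz("scene",*S(*p),.095).round(3) for p in [(321,202),(389,209),(380,261),(314,251)]],[onz("side",*D(*p),.095).round(3) for p in [(298,122),(338,152),(300,181),(260,150)]])
print("tray",[onz("scene",*S(*p),.03).round(3) for p in [(590,255),(707,298),(682,382),(557,346)]],[onz("side",*D(*p),.03).round(3) for p in [(124,62),(194,46),(222,95),(152,112)]])
print("gauge",[onz("scene",*S(*p),.012).round(3) for p in [(432,236),(470,252),(440,318),(399,301)]],[onz("side",*D(*p),.012).round(3) for p in [(212,155)]])
print("tin",onz("scene",*S(528,219),.022).round(3))
print("stand hi",[onz("scene",*S(*p),.080).round(3) for p in [(580,203),(728,238)]],[onz("side",*D(*p),.08).round(3) for p in [(84,44),(125,97)]])
print("stand ledge top",[onz("scene",*S(*p),.039).round(3) for p in [(597,143),(721,174)]],[onz("side",*D(*p),.039).round(3) for p in [(15,90),(55,155)]])
print("bin",[onz("scene",*S(*p),.04).round(3) for p in [(109,34),(327,114),(260,238),(24,132)]],[onz("side",*D(*p),.04).round(3) for p in [(202,280),(358,233),(547,480)]])
print("counters", onz("side",*D(352,294),.017).round(3),onz("side",*D(391,368),.017).round(3))
print("red tips",[onz("scene",*S(*p),.013).round(3) for p in [(71,133),(133,157)]],[onz("side",*D(*p),.013).round(3) for p in [(482,464),(423,386)]])
print("butts",[onz("scene",*S(*p),.013).round(3) for p in [(126,61),(191,84)]],[onz("side",*D(*p),.013).round(3) for p in [(352,527),(297,428)]])
```

```text
bobtop (array([0.46405996, 0.11476777, 0.14185778]), np.float64(0.0001640621262210387))
plinth [0.462 0.12  0.04 ] [array([0.484, 0.068, 0.04 ]), array([0.447, 0.171, 0.04 ])] [array([0.413, 0.141, 0.04 ]), array([0.507, 0.087, 0.04 ])]
cup [array([ 0.613, -0.006,  0.095]), array([0.596, 0.07 , 0.095]), array([0.662, 0.081, 0.095]), array([0.674, 0.008, 0.095])] [array([0.656, 0.077, 0.095]), array([ 0.667, -0.002,  0.095]), array([ 0.599, -0.026,  0.095]), array([0.587, 0.049, 0.095])]
tray [array([0.541, 0.306, 0.03 ]), array([0.55 , 0.442, 0.03 ]), array([0.659, 0.426, 0.03 ]), array([0.664, 0.291, 0.03 ])] [array([0.548, 0.434, 0.03 ]), array([0.665, 0.423, 0.03 ]), array([0.641, 0.271, 0.03 ]), array([0.533, 0.283, 0.03 ])]
gauge [array([0.569, 0.121, 0.012]), array([0.575, 0.171, 0.012]), array([0.669, 0.16 , 0.012]), array([0.665, 0.109, 0.012])] [array([0.573, 0.169, 0.012])]
tin [0.512 0.227 0.022]
stand hi [array([0.506, 0.276, 0.08 ]), array([0.496, 0.441, 0.08 ])] [array([0.49 , 0.432, 0.08 ]), array([0.492, 0.265, 0.08 ])]
stand ledge top [array([0.383, 0.286, 0.039]), array([0.379, 0.44 , 0.039])] [array([0.373, 0.428, 0.039]), array([0.377, 0.243, 0.039])]
bin [array([ 0.426, -0.404,  0.04 ]), array([ 0.456, -0.059,  0.04 ]), array([ 0.655, -0.07 ,  0.04 ]), array([ 0.616, -0.425,  0.04 ])] [array([ 0.45 , -0.064,  0.04 ]), array([ 0.643, -0.087,  0.04 ]), array([ 0.611, -0.432,  0.04 ])]
counters [ 0.596 -0.147  0.017] [ 0.575 -0.253  0.017]
red tips [array([ 0.583, -0.383,  0.013]), array([ 0.589, -0.285,  0.013])] [array([ 0.586, -0.382,  0.013]), array([ 0.592, -0.285,  0.013])]
butts [array([ 0.445, -0.374,  0.013]), array([ 0.452, -0.266,  0.013])] [array([ 0.447, -0.375,  0.013]), array([ 0.455, -0.265,  0.013])]
```

Run:
```python
from h import *
s=robot.sense();print(shift(s,[.464,.115,.30],np.pi/2))
```

```text
(array([-0.3959, -0.3069, -0.0863]), np.float64(-0.3517), 'j6', np.float64(-0.02))
```

Emit:
move_arm(
  targets=[
    [[-0.04, -0.03, -0.03, -0.1], [-0.08, -0.06, -0.06, -0.2], [-0.12, -0.09, -0.086, -0.3], [-0.16, -0.12, -0.086, -0.352], [-0.2, -0.15, -0.086, -0.352], [-0.24, -0.185, -0.086, -0.352], [-0.28, -0.215, -0.086, -0.352], [-0.32, -0.245, -0.086, -0.352], [-0.36, -0.275, -0.086, -0.352], [-0.396, -0.307, -0.086, -0.352], [-0.396, -0.307, -0.086, -0.352], [-0.396, -0.307, -0.086, -0.352]],
  ],
  claw=0,
)

```text
time_s: 1.35
tcp_pos: [0.4651, 0.1124, 0.2992]
ee_rot: [0.002, 1.0, -0.001, -0.0]
ft_force: [0.5, 0.6, -0.7]
gripper_width: 0.0913
```

Run:
```python
from h import *
s=robot.sense();print(s["time_s"],s["tcp_pos"],s["ee_rot"].round(3),s["joint_positions"].round(2));im=robot.capture("wrist");save("w1",im,None,1.5)
for p in [(.464,.115,.14),(.464,.118,.04)]:print(proj("wrist",p,s)*1.5)
```

```text
1.35 [0.46505866 0.11243464 0.29923109] [ 0.002  1.    -0.001 -0.   ] [ 0.21  0.12  1.61 -0.    1.41 -1.35]
[386.22460505 257.05661682]
[388.78480394 234.5590529 ]
```

View pics/w1.png

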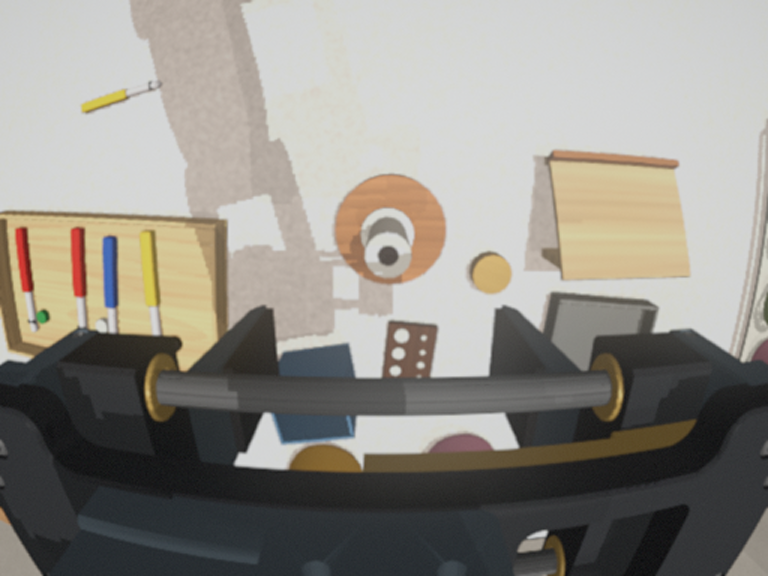

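Run:
```python
from h import *
s=robot.sense()
W=lambda x,y,z:onz("wrist",x/1.5-.17,y/1.5-.17,z,s).round(4)
print("bob",W(387.5,255,.14),"bobfoot flange top",W(388,234,.046)); print("plinth",W(390.5,229,.04),[W(*p,.04) for p in[(335,229),(446,229),(390,174),(390,284)]])
print("stand ledge top",W(552,155,.039),W(678,163,.039),"hi",W(562,279,.08),W(690,276,.08))
print("gauge",[W(*p,.012) for p in[(388,320),(438,324)]])
print("cup",[W(*p,.095) for p in[(278,350),(348,344),(355,437),(281,444)]])
print("tin",W(492,273,.022)); print("tray",[W(*p,.03) for p in [(550,292),(657,305)]])
print("bin",[W(*p,.04) for p in [(0,213),(227,220)]])
```

```text
bob [0.4613 0.1175 0.14  ] bobfoot flange top [0.4612 0.1187 0.046 ]
plinth [0.4572 0.1212 0.04  ] [array([0.4569, 0.0669, 0.04  ]), array([0.4571, 0.1758, 0.04  ]), array([0.4035, 0.1208, 0.04  ]), array([0.5131, 0.1207, 0.04  ])]
stand ledge top [0.3797 0.2834 0.039 ] [0.3745 0.4439 0.039 ] hi [0.4973 0.2858 0.08  ] [0.4944 0.4462 0.08  ]
gauge [array([0.5623, 0.119 , 0.012 ]), array([0.5675, 0.1744, 0.012 ])]
cup [array([0.5617, 0.0147, 0.095 ]), array([0.5546, 0.0814, 0.095 ]), array([0.6595, 0.0847, 0.095 ]), array([0.6719, 0.0062, 0.095 ])]
tin [0.5066 0.2293 0.022 ]
tray [array([0.5258, 0.2949, 0.03  ]), array([0.544 , 0.4424, 0.03  ])]
bin [array([ 0.4173, -0.3827,  0.04  ]), array([ 0.4453, -0.0441,  0.04  ])]
```

Emit:
move_arm(
  targets=[
    [[0.003, 0.005, 0.05, 0], [0.003, 0.005, 0.1, 0], [0.003, 0.005, 0.15, 0], [0.003, 0.005, 0.19, 0], [0.003, 0.005, 0.214, 0], [0.003, 0.005, 0.214, 0]],
  ],
)

```text
time_s: 2.0
tcp_pos: [0.4574, 0.1194, 0.0823]
ee_rot: [0.001, 1.0, -0.001, -0.005]
ft_force: [-0.4, -0.1, -0.3]
gripper_width: 0.0912
```

Emit:
move_arm(
  targets=[
    [[0, 0, 0, 0], [0, 0, 0, 0], [0, 0, 0, 0], [0, 0, 0, 0], [0, 0, 0, 0], [0, 0, 0, 0], [0, 0, 0, 0], [0, 0, 0, 0]],
  ],
  claw=1,
  squeeze=20,
)

```text
time_s: 2.8
tcp_pos: [0.4575, 0.1192, 0.0824]
ee_rot: [0.001, 1.0, -0.001, -0.005]
ft_force: [0.8, -0.9, 0.8]
gripper_width: 0.0361
```

Emit:
move_arm(
  targets=[
    [[0, 0, -0.04, 0], [0, 0, -0.085, 0], [0, 0, -0.13, 0], [-0.01, 0.02, -0.168, 0], [-0.035, 0.06, -0.168, 0], [-0.055, 0.1, -0.168, 0], [-0.08, 0.14, -0.168, 0], [-0.105, 0.18, -0.168, 0], [-0.13, 0.22, -0.168, 0], [-0.1425, 0.243, -0.168, 0], [-0.1425, 0.243, -0.168, 0], [-0.1425, 0.243, -0.168, 0]],
  ],
)

```text
time_s: 4.0
tcp_pos: [0.6015, 0.3625, 0.2472]
ee_rot: [0.0, 1.0, -0.002, -0.006]
ft_force: [0.0, -0.4, -0.5]
gripper_width: 0.0354
```

Run:
```python
from h import *
s=robot.sense();print(s["time_s"],s["tcp_pos"],s["ee_rot"].round(3),s["joint_positions"].round(2));im=robot.capture("scene");save("s2",im,(220,110,480,320),2.8)
```

```text
4.0 [0.60154754 0.36249141 0.24717853] [ 0.     1.    -0.002 -0.006] [ 0.52  0.52  1.16  0.    1.47 -1.05]
```

View pics/s2.png

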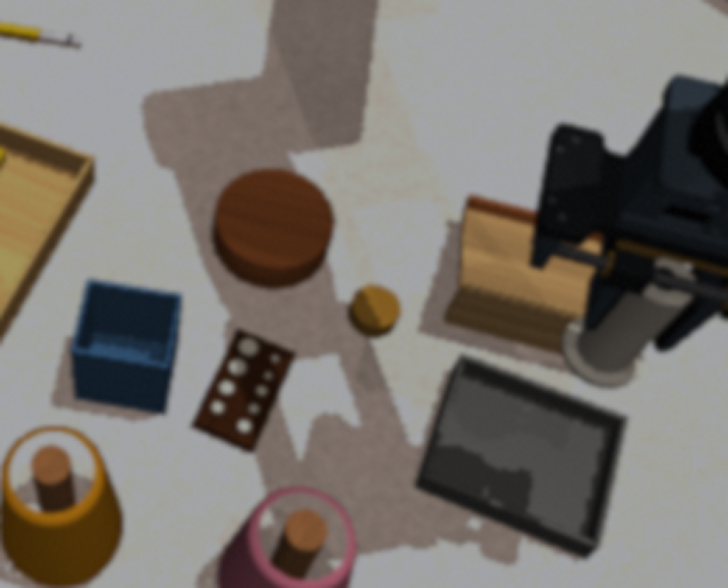

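Emit:
move_arm(
  targets=[
    [[0, 0, 0.045, 0], [0, 0, 0.09, 0], [0, 0, 0.135, 0], [0, 0, 0.17, 0], [0, 0, 0.185, 0], [0, 0, 0.194, 0], [0, 0, 0.197, 0], [0, 0, 0.197, 0]],
  ],
)

```text
time_s: 4.85
tcp_pos: [0.6002, 0.3614, 0.0525]
ee_rot: [0.001, 1.0, -0.001, -0.004]
ft_force: [0.3, 0.8, 0.1]
gripper_width: 0.0357
```

Run:
```python
from h import *
s=robot.sense();print(s["tcp_pos"]);im=robot.capture("side");save("d3",im,(140,90,400,250),3)
S=lambda x,y:(220+x/2.8-.3,110+y/2.8-.3)
im=cv2.imread("pics/s2.png")
print("plinth",[onz("scene",*S(*p),.04).round(4) for p in[(213,218),(333,222),(272,170),(272,265)]])
hsv=cv2.cvtColor(im,cv2.COLOR_BGR2HSV);print(hsv[200,280],hsv[277,270])
```

```text
[0.60018082 0.36140111 0.05251727]
plinth [array([0.4818, 0.067 , 0.04  ]), array([0.4497, 0.1711, 0.04  ]), array([0.4116, 0.1035, 0.04  ]), array([0.5122, 0.1308, 0.04  ])]
[ 11 191  80] [ 11 193  49]
```

View pics/d3.png

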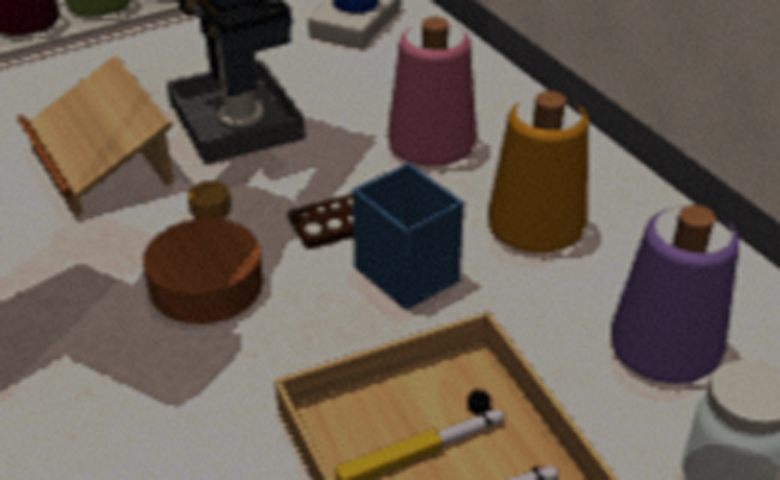

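Emit:
move_arm(
  targets=[
    [[0, 0, 0.003, 0], [0, 0, 0.005, 0], [0, 0, 0.005, 0]],
  ],
)

```text
time_s: 5.2
tcp_pos: [0.6003, 0.3617, 0.0481]
ee_rot: [0.001, 1.0, -0.001, -0.004]
ft_force: [0.4, -0.9, -1.5]
gripper_width: 0.0355
```

Emit:
move_arm(
  targets=[
    [[0, 0, 0, 0], [0, 0, 0, 0], [0, 0, 0, 0], [0, 0, 0, 0], [0, 0, 0, 0], [0, 0, -0.04, 0], [0, 0, -0.09, 0], [0, 0, -0.14, 0], [0, 0, -0.19, 0], [0, 0, -0.24, 0], [0, 0, -0.25, 0]],
  ],
  claw=0,
)

```text
time_s: 6.3
tcp_pos: [0.604, 0.3632, 0.3062]
ee_rot: [0.001, 1.0, 0.002, 0.002]
ft_force: [-0.2, -0.8, 0.1]
gripper_width: 0.0913
```

Run:
```python
from h import *
s=robot.sense();print(s["time_s"],s["tcp_pos"],s["ee_rot"].round(3));im=robot.capture("wrist");save("w4",im,None,1.5)
a=robot.capture("side");save("d4",a,(140,90,400,250),3)
D=lambda x,y:(140+x/3-.3,90+y/3-.3)
print("plinth side",[onz("side",*D(*p),.04).round(4) for p in[(145,262),(263,262),(203,219),(203,300)]])
```

```text
6.3 [0.60403583 0.36315764 0.30620743] [0.001 1.    0.002 0.002]
plinth side [array([0.4098, 0.1342, 0.04  ]), array([0.505 , 0.0794, 0.04  ]), array([0.4814, 0.1672, 0.04  ]), array([0.4366, 0.0586, 0.04  ])]
```

View pics/w4.png

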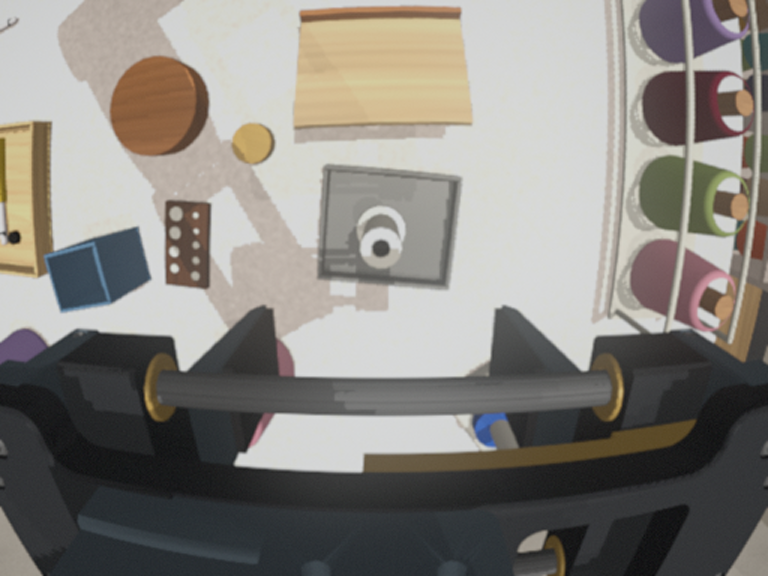

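View pics/d4.png

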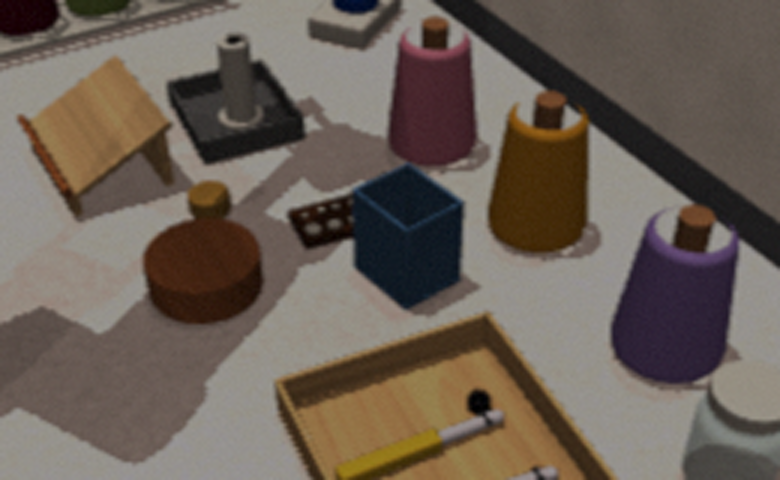

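Run:
```python
from h import *
s=robot.sense()
S=lambda x,y:(90+x/2-.25,110+y/2-.25)
D=lambda x,y:(140+x/3-.3,90+y/3-.3)
print("mustard cap",tri("scene",S(296,322),"side",D(550,98)), "pink",tri("scene",S(478,371),"side",D(435,25)),"lilac",tri("scene",S(117,262),"side",D(695,215)))
print(shift(s,[.632,.03,.28],0.1))
```

```text
mustard cap (array([0.77872998, 0.03097791, 0.15535224]), np.float64(0.00253899219648971)) pink (array([0.76504726, 0.20771584, 0.15121957]), np.float64(0.0027032370821775905)) lilac (array([ 0.77857406, -0.16412297,  0.15222307]), np.float64(0.0006380137941046578))
(array([-0.0295, -0.3325,  0.0206]), np.float64(1.4695), 'j6', np.float64(-1.046))
```

Emit:
move_arm(
  targets=[
    [[-0.003, -0.03, 0.002, 0.13], [-0.006, -0.06, 0.004, 0.26], [-0.008, -0.09, 0.006, 0.39], [-0.01, -0.12, 0.008, 0.52], [-0.013, -0.15, 0.01, 0.65], [-0.016, -0.18, 0.012, 0.78], [-0.019, -0.21, 0.014, 0.91], [-0.022, -0.24, 0.016, 1.04], [-0.025, -0.27, 0.018, 1.17], [-0.027, -0.3, 0.02, 1.3], [-0.0295, -0.3325, 0.0206, 1.42], [-0.0295, -0.3325, 0.0206, 1.47]],
  ],
)

```text
time_s: 7.6
tcp_pos: [0.6309, 0.026, 0.2767]
ee_rot: [0.674, 0.739, -0.003, -0.003]
ft_force: [-0.1, 0.4, -0.1]
gripper_width: 0.0911
```

Emit:
move_arm(
  targets=[
    [[0, 0, 0, 0], [0, 0, 0, 0]],
  ],
)

```text
time_s: 7.8
tcp_pos: [0.6299, 0.0258, 0.2742]
ee_rot: [0.673, 0.739, -0.005, -0.004]
ft_force: [0.3, 0.4, 0.9]
gripper_width: 0.0912
```

Run:
```python
from h import *
s=robot.sense();print(s["time_s"],s["tcp_pos"],s["ee_rot"].round(3),s["joint_positions"].round(2));im=robot.capture("wrist");save("w5",im,None,1.5)
```

```text
7.8 [0.62993989 0.02581314 0.27415987] [ 0.673  0.739 -0.005 -0.004] [ 0.02  0.39  1.31 -0.    1.46 -0.07]
```

View pics/w5.png

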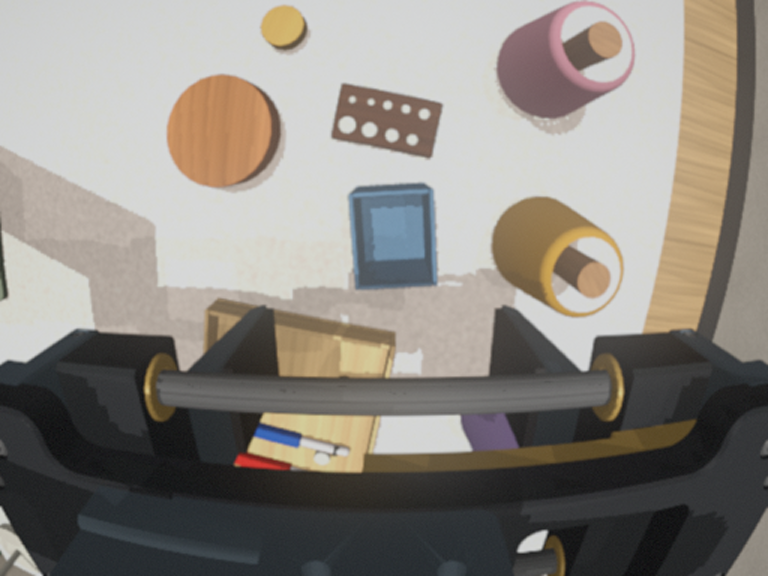

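Run:
```python
from h import *
s=robot.sense()
W=lambda x,y,z:onz("wrist",x/1.5-.17,y/1.5-.17,z,s)
P=np.array([W(*p,.095) for p in[(349,195),(433,193),(438,285),(356,289)]]);print(P.round(4),P.mean(0).round(4))
for i in range(4):
    d=P[(i+1)%4]-P[i];print(np.linalg.norm(d).round(4),np.arctan2(d[1],d[0]).round(3))
print("plinth",[W(*p,.04).round(4) for p in[(167,130),(272,130),(220,75),(220,187)]])
G=np.array([W(*p,.012) for p in[(342,84),(442,103),(432,157),(332,140)]]);print(G.round(4),G.mean(0))
print("tin",W(285,27,.022))
im=cv2.imread("pics/w5.png");h=cv2.cvtColor(im,cv2.COLOR_BGR2HSV);m=cv2.inRange(h,np.array((5,90,120)),np.array((16,255,255)));m[200:]=0;m[:,320:]=0
c=max(cv2.findContours(m,0,1)[0],key=cv2.contourArea);e=cv2.fitEllipse(c);print("ell",e,W(*e[0],.04))
```

```text
[[ 0.5967  0.071   0.095 ]
 [ 0.6624  0.0789  0.095 ]
 [ 0.6753  0.0044  0.095 ]
 [ 0.6084 -0.0055  0.095 ]] [0.6357 0.0372 0.095 ]
0.0662 0.12
0.0756 -1.4
0.0676 -2.995
0.0773 1.722
plinth [array([0.4065, 0.12  , 0.04  ]), array([0.516 , 0.1213, 0.04  ]), array([0.4594, 0.1734, 0.04  ]), array([0.4676, 0.0655, 0.04  ])]
[[0.5736 0.1717 0.012 ]
 [0.6709 0.1621 0.012 ]
 [0.6665 0.1082 0.012 ]
 [0.569  0.1159 0.012 ]] [0.62000941 0.13948203 0.012     ]
tin [0.51376346 0.2258304  0.022     ]
ell ((219.76980590820312, 130.53518676757812), (102.94874572753906, 111.55044555664062), 21.84572982788086) [0.46414359 0.11950327 0.04      ]
```

Run:
```python
from h import *
s=robot.sense()
print(shift(s,[.6357,.0372,.12],0.14),shift(s,[.6357,.0372,.055],0.14))
```

```text
(array([0.0103, 0.0083, 0.1547]), np.float64(-0.0466), 'j6', np.float64(-0.069)) (array([0.0103, 0.0091, 0.2197]), np.float64(-0.0466), 'j6', np.float64(-0.069))
```

Emit:
move_arm(
  targets=[
    [[0.003, 0.003, 0.03, -0.02], [0.007, 0.006, 0.07, -0.047], [0.0103, 0.0083, 0.11, -0.047], [0.0103, 0.0083, 0.14, -0.047], [0.0103, 0.0083, 0.155, -0.047], [0.0103, 0.0083, 0.155, -0.047], [0.0103, 0.0083, 0.155, -0.047]],
  ],
)

```text
time_s: 8.55
tcp_pos: [0.6359, 0.0378, 0.1199]
ee_rot: [0.655, 0.755, -0.004, -0.004]
ft_force: [-0.4, -0.2, 0.3]
gripper_width: 0.0909
```

Run:
```python
from h import *
s=robot.sense();print(s["time_s"],s["tcp_pos"],s["ee_rot"].round(4));im=robot.capture("wrist");save("w6",im,None,1.5)
print(shift(s,[.6357,.0372,.055],0.14))
```

```text
8.55 [0.63589999 0.03779591 0.11993228] [ 0.6553  0.7554 -0.0042 -0.0041]
(array([-0.0006,  0.0005,  0.0649]), np.float64(0.0017), 'j6', np.float64(-0.1))
```

View pics/w6.png

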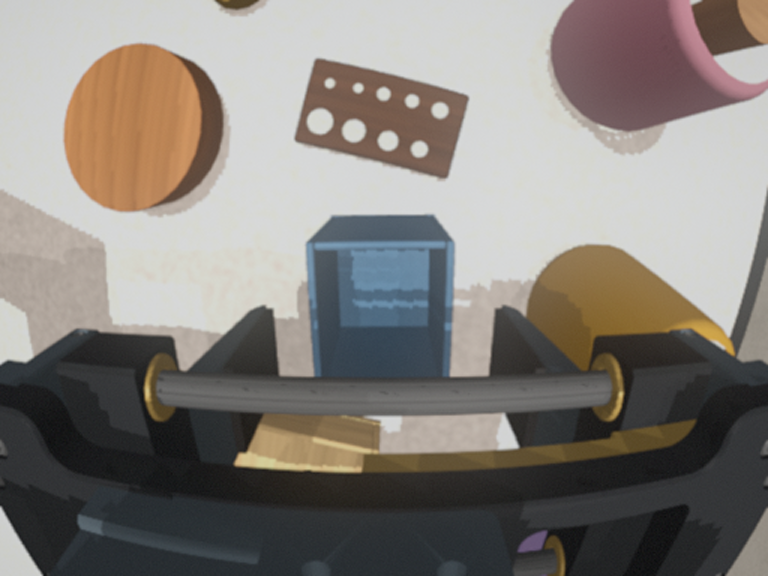

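Emit:
move_arm(
  targets=[
    [[0, -0.001, 0.025, 0], [0, -0.001, 0.045, 0], [0, -0.001, 0.06, 0], [0, -0.001, 0.065, 0], [0, -0.001, 0.065, 0]],
  ],
)

```text
time_s: 9.1
tcp_pos: [0.6352, 0.0376, 0.0564]
ee_rot: [0.655, 0.755, -0.003, -0.003]
ft_force: [0.3, -0.7, 1.5]
gripper_width: 0.0913
```

Emit:
move_arm(
  targets=[
    [[0, 0, 0, 0], [0, 0, 0, 0], [0, 0, 0, 0], [0, 0, 0, 0], [0, 0, 0, 0], [0, 0, 0, 0], [0, 0, 0, 0]],
  ],
  claw=1,
  squeeze=30,
)

```text
time_s: 9.8
tcp_pos: [0.6348, 0.0375, 0.0573]
ee_rot: [0.655, 0.755, -0.004, -0.003]
ft_force: [-2.6, -0.5, 5.6]
gripper_width: 0.0683
```

Run:
```python
from h import *
s=robot.sense();print(s["time_s"],s["tcp_pos"],s["ee_rot"].round(4))
for z in (.17,.10):print(shift(s,[.462,.1195,z],None))
```

```text
9.8 [0.63478315 0.03750109 0.05725393] [ 0.6553  0.7554 -0.0035 -0.0033]
(array([ 0.1056, -0.1605, -0.1112]), 0, 'j6', np.float64(-0.1))
(array([ 0.1056, -0.1599, -0.0412]), 0, 'j6', np.float64(-0.1))
```

Emit:
move_arm(
  targets=[
    [[0, 0, -0.03, 0], [0, 0, -0.07, 0], [0, 0, -0.112, 0], [0.015, -0.025, -0.112, 0.02], [0.035, -0.055, -0.112, 0.05], [0.055, -0.085, -0.112, 0.08], [0.075, -0.115, -0.112, 0.11], [0.095, -0.145, -0.112, 0.14], [0.1056, -0.1605, -0.112, 0.14], [0.1056, -0.1605, -0.112, 0.14], [0.1056, -0.1605, -0.112, 0.14]],
  ],
)

```text
time_s: 10.9
tcp_pos: [0.4629, 0.1196, 0.1708]
ee_rot: [0.706, 0.708, -0.003, -0.002]
ft_force: [0.5, 0.4, -4.7]
gripper_width: 0.0683
```

Run:
```python
from h import *
s=robot.sense();print(s["time_s"],s["tcp_pos"],s["ee_rot"].round(4))
for n in("scene","side","wrist"):
  im=robot.capture(n);save("c_"+n,im,None,1.5)
print(shift(s,[.462,.1195,.099],0))
```

```text
10.9 [0.46291085 0.11956903 0.1707841 ] [ 0.7061  0.7081 -0.0032 -0.0023]
(array([ 0.    , -0.0004,  0.0718]), np.float64(0.0027), 'j6', np.float64(0.225))
```

View pics/c_wrist.png

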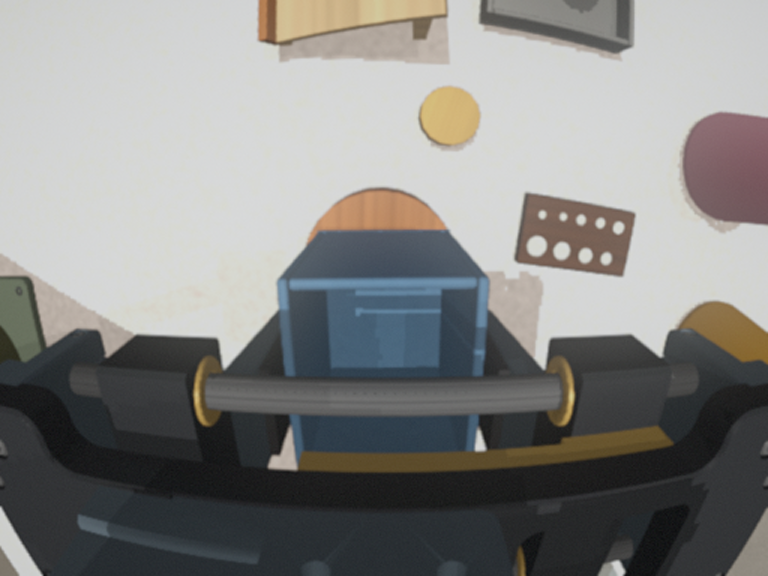

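View pics/c_scene.png

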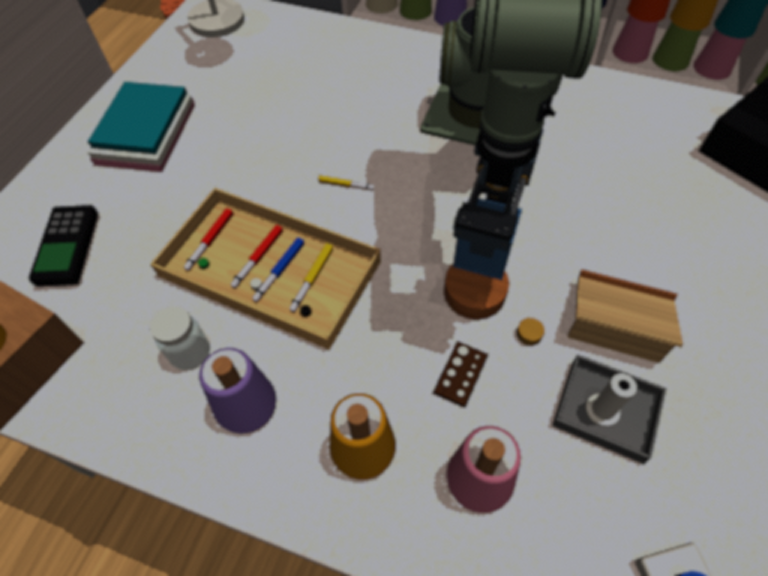

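Emit:
move_arm(
  targets=[
    [[0, 0, 0.03, 0], [0, 0, 0.05, 0], [0, 0, 0.062, 0], [0, 0, 0.068, 0], [0, 0, 0.072, 0], [0, 0, 0.073, 0], [0, 0, 0.073, 0]],
  ],
)

```text
time_s: 11.75
tcp_pos: [0.4633, 0.1191, 0.0981]
ee_rot: [0.707, 0.707, -0.003, -0.002]
ft_force: [-0.3, 0.6, -4.2]
gripper_width: 0.0681
```

Run:
```python
from h import *
s=robot.sense();print(s["time_s"],s["tcp_pos"],s["ft_force"])
im=robot.capture("side");save("d7",im,(140,90,400,250),3);im=robot.capture("scene");save("s7",im,(270,110,400,240),4)
```

```text
11.75 [0.46329475 0.11913506 0.09809332] [-0.3141569   0.60844968 -4.23688867]
```

View pics/d7.png

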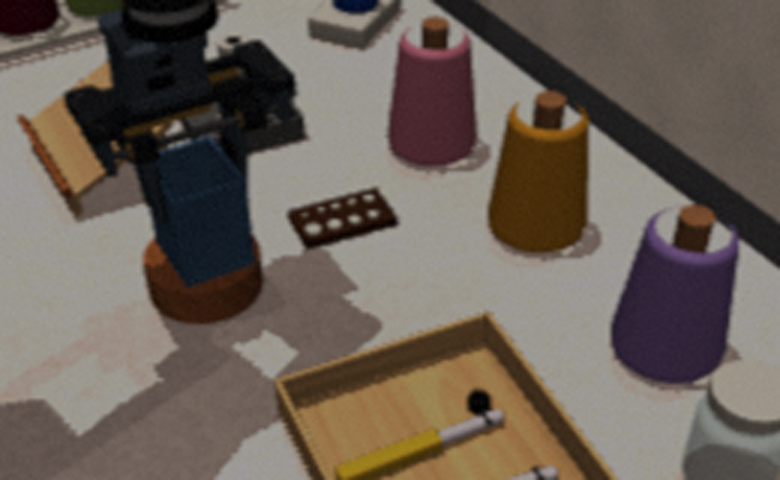

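View pics/s7.png

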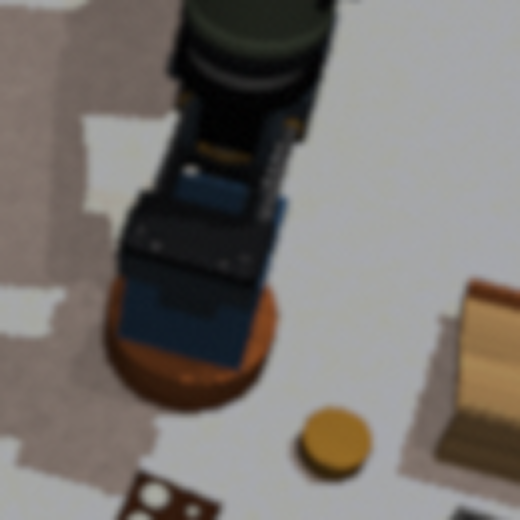

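Run:
```python
from h import *
S=lambda x,y:(270+x/4-.37,110+y/4-.37)
D=lambda x,y:(140+x/3-.3,90+y/3-.3)
print([onz("scene",*S(*p),.042).round(4) for p in[(120,335),(240,367)]])
print([onz("side",*D(*p),.042).round(4) for p in[(195,283),(253,268)]])
# predicted disc rim & center & cup corners given c=(.462,.1195)
c=np.array([.462,.1195,.04])
for n,F in(("scene",lambda q:((q[0]-270+.37)*4,(q[1]-110+.37)*4)),("side",lambda q:((q[0]-140+.3)*3,(q[1]-90+.3)*3))):
  rim=np.array([F(proj(n,c+.055*np.array([np.cos(a),np.sin(a),0]))) for a in np.linspace(0,6.28,90)])
  bot=np.array([F(proj(n,c*[1,1,0]+.055*np.array([np.cos(a),np.sin(a),0]))) for a in np.linspace(0,6.28,90)])
  print(n,"rim bbox",rim.min(0).round(),rim.max(0).round(),"bottom bbox",bot.min(0).round(),bot.max(0).round())
```

```text
[array([0.4967, 0.0815, 0.042 ]), array([0.4945, 0.1586, 0.042 ])]
[array([0.4384, 0.0813, 0.042 ]), array([0.4926, 0.074 , 0.042 ])]
scene rim bbox [106. 240.] [279. 384.] bottom bbox [102. 275.] [269. 416.]
side rim bbox [144. 216.] [262. 292.] bottom bbox [151. 248.] [265. 324.]
```

Emit:
move_arm(
  targets=[
    [[0, 0, 0.001, 0], [0, 0, 0.002, 0], [0, 0, 0.002, 0]],
  ],
)

```text
time_s: 12.15
tcp_pos: [0.4637, 0.1193, 0.0971]
ee_rot: [0.707, 0.708, -0.002, -0.002]
ft_force: [-1.1, -0.8, 2.7]
gripper_width: 0.0681
```

Emit:
move_arm(
  targets=[
    [[0, 0, 0, 0], [0, 0, 0, 0], [0, 0, 0, 0], [0, 0, 0, 0], [0, 0, -0.03, 0], [0, 0, -0.07, 0], [0, 0, -0.11, 0], [0, 0, -0.15, 0], [0, 0, -0.18, 0], [0, 0, -0.18, 0]],
  ],
  claw=0,
)

```text
time_s: 13.15
tcp_pos: [0.4671, 0.12, 0.2816]
ee_rot: [0.707, 0.708, 0.002, 0.001]
ft_force: [-0.8, -1.2, -0.1]
gripper_width: 0.0913
```

Run:
```python
from h import *
s=robot.sense();print(s["time_s"],s["tcp_pos"],s["ft_force"])
im=robot.capture("side");save("d8",im,(140,90,400,250),3);im=robot.capture("wrist");save("w8",im,None,1.5)
```

```text
13.15 [0.46705273 0.11995176 0.28162285] [-0.77608227 -1.15572072 -0.05914023]
```

View pics/d8.png

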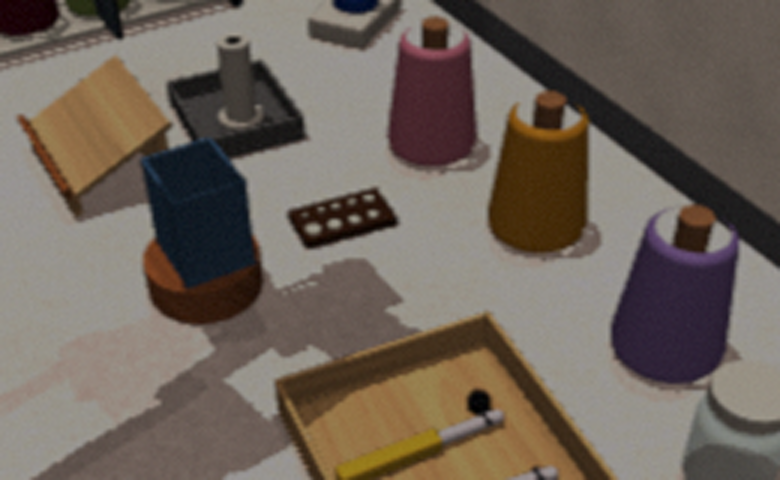

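View pics/w8.png

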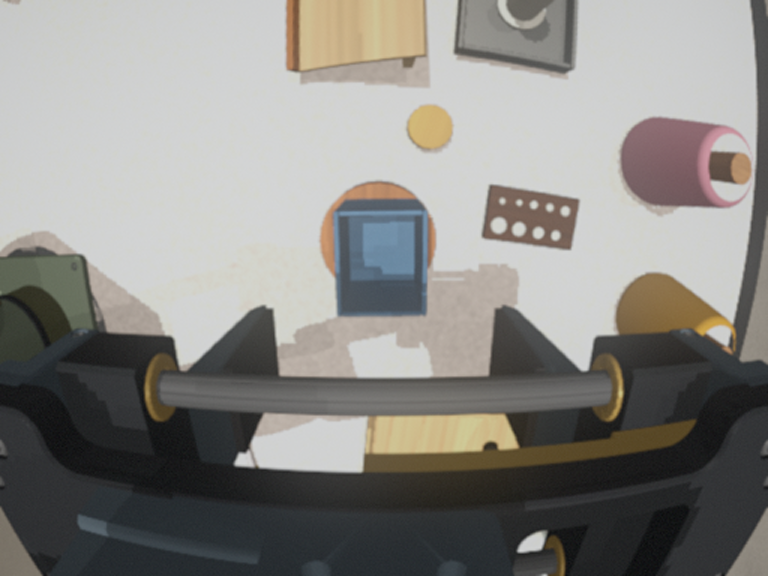

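Run:
```python
from h import *
s=robot.sense();print(shift(s,[.54,-.33,.28]))
S=lambda x,y:(90+x/2-.25,110+y/2-.25)
D=lambda x,y:(140+x/2.2-.25,90+y/2.2-.25)
print("jar lid",tri("scene",S(49,214),"side",D(553,295)))
```

```text
(array([-0.4495,  0.0748, -0.0031]), 0, 'j6', np.float64(0.226))
jar lid (array([ 0.7301624 , -0.29906313,  0.08836277]), np.float64(0.0018373202879098205))
```

Emit:
move_arm(
  targets=[
    [[-0.035, 0.006, 0, 0.14], [-0.07, 0.012, 0, 0.28], [-0.105, 0.018, 0, 0.42], [-0.14, 0.024, 0, 0.56], [-0.18, 0.03, 0, 0.7], [-0.22, 0.036, 0, 0.84], [-0.26, 0.042, 0, 0.98], [-0.3, 0.048, 0, 1.12], [-0.34, 0.055, 0, 1.26], [-0.38, 0.062, 0, 1.4], [-0.42, 0.07, 0, 1.54], [-0.45, 0.075, 0, 1.63]],
  ],
)

```text
time_s: 14.45
tcp_pos: [0.5396, -0.3325, 0.274]
ee_rot: [0.999, -0.032, -0.005, -0.001]
ft_force: [-0.4, 0.1, -0.3]
gripper_width: 0.0913
```

Emit:
move_arm(
  targets=[
    [[0, 0, 0, 0], [0, 0, 0, 0], [0, 0, 0, 0]],
  ],
)

```text
time_s: 14.75
tcp_pos: [0.5391, -0.3313, 0.2727]
ee_rot: [0.999, -0.031, -0.006, -0.002]
ft_force: [0.5, 0.3, 0.5]
gripper_width: 0.0914
```

Run:
```python
from h import *
s=robot.sense();print(s["time_s"],s["tcp_pos"],s["ee_rot"].round(4),s["joint_positions"].round(2))
im=robot.capture("wrist");save("w9",im,None,1.5)
```

```text
14.75 [ 0.53910206 -0.33132946  0.27270538] [ 0.9995 -0.0312 -0.0057 -0.0016] [-0.57  0.39  1.31 -0.    1.45  1.07]
```

View pics/w9.png

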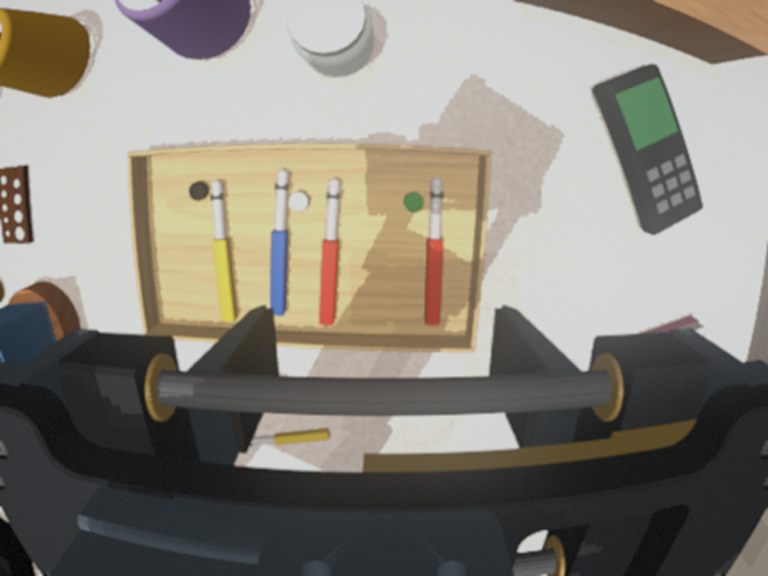

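Run:
```python
from h import *
s=robot.sense()
W=lambda x,y,z:onz("wrist",x/1.5-.17,y/1.5-.17,z,s).round(4)
for nm,a,b in(("h1",(437,178),(432,325)),("h2",(334.5,179),(327,325))):
    p,q=W(*a,.013),W(*b,.013);d=p-q;print(nm,"tip",p,"butt",q,np.linalg.norm(d),np.arctan2(d[1],d[0]))
print("green",W(414,202,.017),"white",W(299,201,.017))
print("bin floor far edge near h1",W(437,158,.005),"rim inner",W(437,154,.04),"h2",W(334,157,.005))
print("bin rim outer corners",[W(*p,.04) for p in((129,153),(491,152),(474,350),(147,333))],"floor near h1",W(432,331,.005))
```

```text
h1 tip [ 0.5905 -0.3845  0.013 ] butt [ 0.4395 -0.3741  0.013 ] 0.1513577219701724 -0.06876557607796686
h2 tip [ 0.5956 -0.2858  0.013 ] butt [ 0.4462 -0.2645  0.013 ] 0.15091073520462356 -0.14161591882298466
green [ 0.5687 -0.3608  0.017 ] white [ 0.5773 -0.2499  0.017 ]
bin floor far edge near h1 [ 0.6098 -0.3863  0.005 ] rim inner [ 0.614  -0.3825  0.04  ] h2 [ 0.617  -0.2861  0.005 ]
bin rim outer corners [array([ 0.6473, -0.081 ,  0.04  ]), array([ 0.6144, -0.4324,  0.04  ]), array([ 0.4201, -0.4139,  0.04  ]), array([ 0.455 , -0.0654,  0.04  ])] floor near h1 [ 0.4293 -0.3746  0.005 ]
```

Run:
```python
from h import *
s=robot.sense()
print(shift(s,[.490,-.3776,.06],-1.64),shift(s,[.490,-.3776,.012],-1.64))
```

```text
(array([-0.0441,  0.0498,  0.2137]), np.float64(0.007), 'j6', np.float64(1.066)) (array([-0.0436,  0.05  ,  0.2617]), np.float64(0.007), 'j6', np.float64(1.066))
```

Emit:
move_arm(
  targets=[
    [[-0.02, 0.02, 0.03, 0.007], [-0.04, 0.04, 0.07, 0.007], [-0.044, 0.05, 0.11, 0.007], [-0.044, 0.05, 0.15, 0.007], [-0.044, 0.05, 0.19, 0.007], [-0.044, 0.05, 0.214, 0.007], [-0.044, 0.05, 0.214, 0.007], [-0.044, 0.05, 0.214, 0.007]],
  ],
  claw=0.5,
)

```text
time_s: 15.6
tcp_pos: [0.4907, -0.3773, 0.0606]
ee_rot: [0.999, -0.034, -0.005, -0.001]
ft_force: [0.0, -0.2, 0.6]
gripper_width: 0.0451
```

Run:
```python
from h import *
s=robot.sense();print(s["time_s"],s["tcp_pos"],s["gripper_width"]);im=robot.capture("wrist");save("w10",im,None,1.5)
print(shift(s,[.490,-.3776,.012],-1.64))
```

```text
15.6 [ 0.49068491 -0.37725035  0.06063663] 0.0450734488784084
(array([-0.0002,  0.0005,  0.0486]), np.float64(0.0013), 'j6', np.float64(0.97))
```

View pics/w10.png

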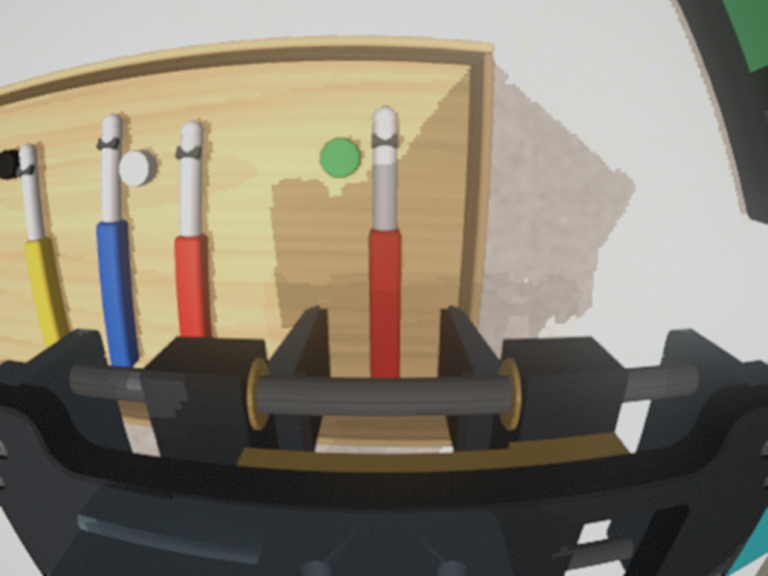

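Emit:
move_arm(
  targets=[
    [[0, 0, 0.02, 0], [0, 0, 0.036, 0], [0, 0, 0.046, 0], [0, 0, 0.0485, 0], [0, 0, 0.0485, 0]],
  ],
)

```text
time_s: 16.15
tcp_pos: [0.4914, -0.3781, 0.0139]
ee_rot: [0.999, -0.034, -0.003, 0.0]
ft_force: [0.1, -0.1, 0.5]
gripper_width: 0.0457
```

Emit:
move_arm(
  targets=[
    [[0, 0, 0, 0], [0, 0, 0, 0], [0, 0, 0, 0], [0, 0, 0, 0], [0, 0, 0, 0]],
  ],
  claw=1,
  squeeze=15,
)

```text
time_s: 16.65
tcp_pos: [0.4916, -0.3782, 0.0142]
ee_rot: [0.999, -0.034, -0.003, 0.0]
ft_force: [-0.3, 0.2, 1.6]
gripper_width: 0.0158
```

Emit:
move_arm(
  targets=[
    [[0, 0, -0.001, 0], [0, -0.005, -0.001, 0], [0, -0.012, -0.001, 0], [0, -0.019, -0.001, 0], [0, -0.026, -0.001, 0], [0, -0.032, -0.001, 0], [0, -0.032, -0.001, 0], [-0.002, -0.02, -0.001, 0], [-0.004, -0.008, -0.001, 0], [-0.006, 0.002, -0.001, 0], [-0.006, 0.002, 0, 0], [-0.006, 0.002, 0, 0]],
  ],
)

```text
time_s: 17.85
tcp_pos: [0.4851, -0.3807, 0.0142]
ee_rot: [0.999, -0.035, -0.003, 0.0]
ft_force: [0.2, -0.1, 0.5]
gripper_width: 0.0159
```

Run:
```python
from h import *
s=robot.sense();print(s["time_s"],s["tcp_pos"],s["gripper_width"],s["ft_force"]);im=robot.capture("wrist");save("w11",im,None,1.5)
```

```text
17.85 [ 0.48514582 -0.38074775  0.0141937 ] 0.01586495872457533 [ 0.2179122  -0.0811902   0.50981747]
```

View pics/w11.png

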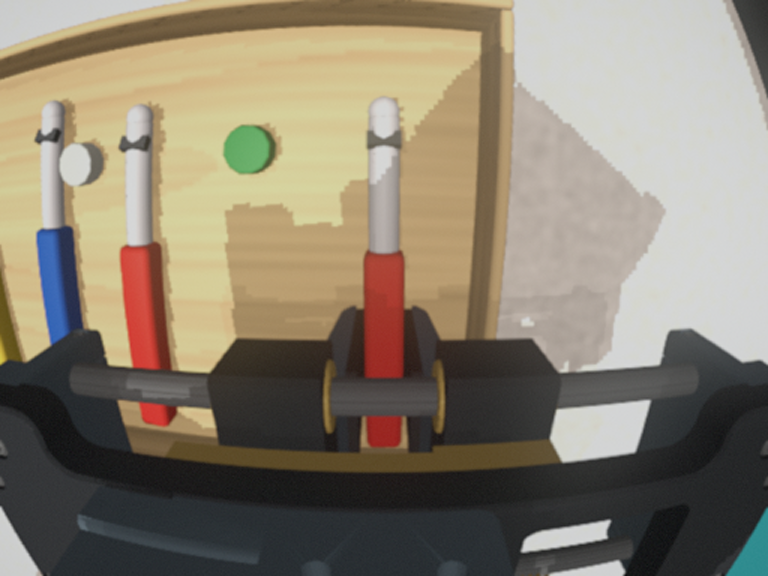

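Emit:
move_arm(
  targets=[
    [[0, 0, 0, 0], [0, 0, 0, 0], [0, 0, -0.03, 0], [0, 0, -0.06, 0], [0.03, 0, -0.06, 0], [0.07, 0, -0.06, 0], [0.1, 0, -0.06, 0], [0.103, 0, -0.06, 0], [0.103, 0, -0.06, 0]],
  ],
  claw=0.65,
)

```text
time_s: 18.8
tcp_pos: [0.5886, -0.3866, 0.0729]
ee_rot: [0.999, -0.034, -0.004, -0.0]
ft_force: [0.4, -0.1, -0.5]
gripper_width: 0.032
```

Run:
```python
from h import *
s=robot.sense();print(s["time_s"],s["tcp_pos"],s["gripper_width"],s["ft_force"]);im=robot.capture("wrist");save("w12",im,None,1.5)
a=robot.capture("side");save("d12",a,(230,180,400,350),3.5)
W=lambda x,y,z:onz("wrist",x/1.5-.17,y/1.5-.17,z,s).round(4)
```

```text
18.8 [ 0.58859397 -0.38655218  0.07292924] 0.03198182164751598 [ 0.40336576 -0.13553736 -0.48872761]
```

View pics/w12.png

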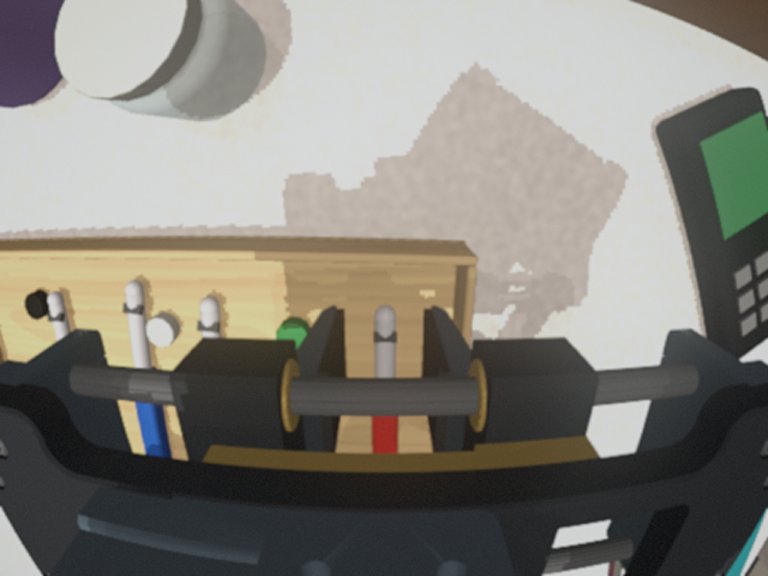

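View pics/d12.png

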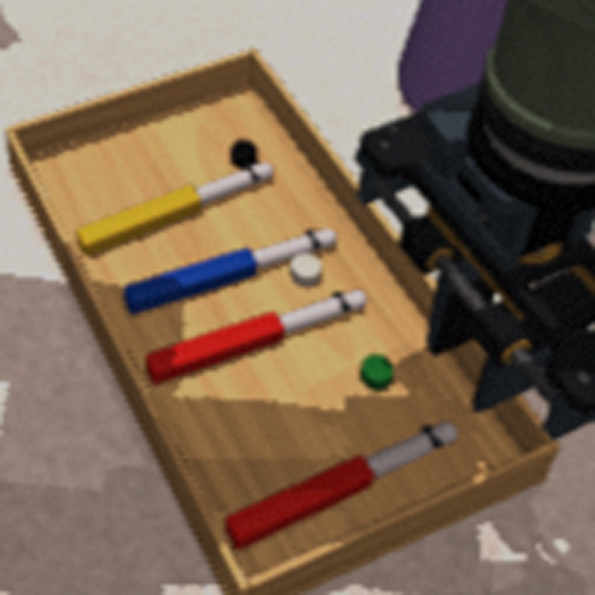

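Run:
```python
from h import *
s=robot.sense()
W=lambda x,y,z:onz("wrist",x/1.5-.17,y/1.5-.17,z,s).round(4)
print("tip",W(385,305,.013),"notch",W(385,336,.013),"wall floor",W(385,262,.005),"wall rim in",W(385,254,.04),W(385,243,.04),"green",W(293,333,.017))
```

```text
tip [ 0.5836 -0.3866  0.013 ] notch [ 0.5651 -0.3854  0.013 ] wall floor [ 0.6058 -0.3882  0.005 ] wall rim in [ 0.6183 -0.3889  0.04  ] [ 0.6235 -0.3893  0.04  ] green [ 0.5717 -0.3342  0.017 ]
```

Emit:
move_arm(
  targets=[
    [[-0.001, 0, 0.025, 0], [-0.001, 0, 0.045, 0], [-0.001, 0, 0.057, 0], [-0.001, 0, 0.062, 0], [-0.001, 0, 0.0645, 0], [-0.001, 0, 0.0645, 0]],
  ],
)

```text
time_s: 19.5
tcp_pos: [0.5859, -0.387, 0.0093]
ee_rot: [0.999, -0.034, -0.004, 0.0]
ft_force: [0.1, -0.2, 0.3]
gripper_width: 0.0321
```

Emit:
move_arm(
  targets=[
    [[0, 0, 0, 0], [0, 0, 0, 0], [0, 0, 0, 0], [0, 0, 0, 0], [0, 0, 0, 0]],
  ],
  claw=1,
  squeeze=4,
)

```text
time_s: 20.0
tcp_pos: [0.5862, -0.3871, 0.0095]
ee_rot: [0.999, -0.034, -0.003, 0.0]
ft_force: [0.1, -0.6, 0.2]
gripper_width: 0.0116
```

Emit:
move_arm(
  targets=[
    [[0, 0, -0.01, 0], [-0.001, 0, -0.02, 0], [-0.004, 0, -0.03, 0], [-0.007, 0, -0.04, 0], [-0.01, 0, -0.05, 0], [-0.01, 0, -0.05, 0]],
  ],
)

```text
time_s: 20.6
tcp_pos: [0.577, -0.3871, 0.062]
ee_rot: [0.999, -0.035, -0.002, 0.001]
ft_force: [1.1, -0.5, 0.1]
gripper_width: 0.0117
```

Run:
```python
from h import *
s=robot.sense();print(s["time_s"],s["tcp_pos"],s["gripper_width"],s["ft_force"])
a=robot.capture("side");save("d13",a,(230,180,400,350),3.5)
```

```text
20.6 [ 0.57699074 -0.3870906   0.06195308] 0.011713262026572236 [ 1.11919651 -0.47193764  0.06689813]
```

View pics/d13.png

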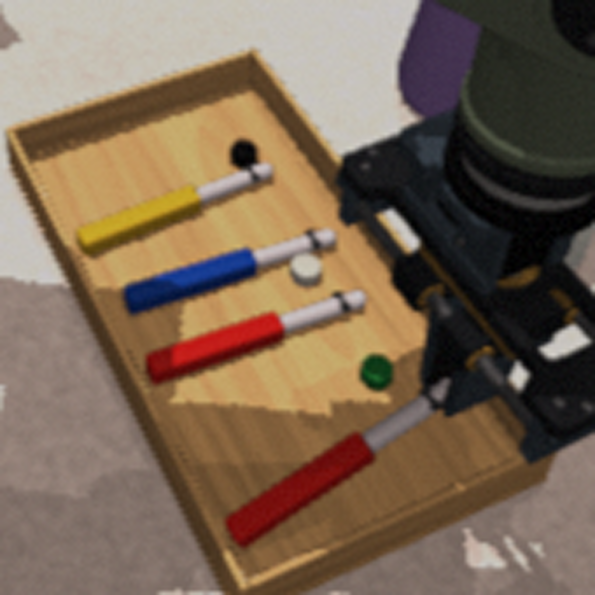

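Emit:
move_arm(
  targets=[
    [[-0.007, 0, -0.016, 0], [-0.016, 0, -0.032, 0], [-0.028, 0, -0.046, 0], [-0.042, 0, -0.06, 0], [-0.058, 0, -0.071, 0], [-0.074, 0, -0.08, 0], [-0.09, 0, -0.087, 0], [-0.105, 0, -0.092, 0], [-0.112, 0, -0.094, 0], [-0.112, 0, -0.094, 0]],
  ],
)

```text
time_s: 21.65
tcp_pos: [0.4645, -0.3789, 0.1557]
ee_rot: [0.999, -0.035, -0.002, 0.001]
ft_force: [0.1, 0.0, -0.6]
gripper_width: 0.0115
```

Run:
```python
from h import *
s=robot.sense();print(s["time_s"],s["tcp_pos"],s["gripper_width"],s["ft_force"])
a=robot.capture("side");save("d14",a,(230,180,400,350),3.5)
```

```text
21.65 [ 0.46452283 -0.37894854  0.15571163] 0.011490985899464484 [ 0.10351452  0.01110859 -0.60639477]
```

View pics/d14.png

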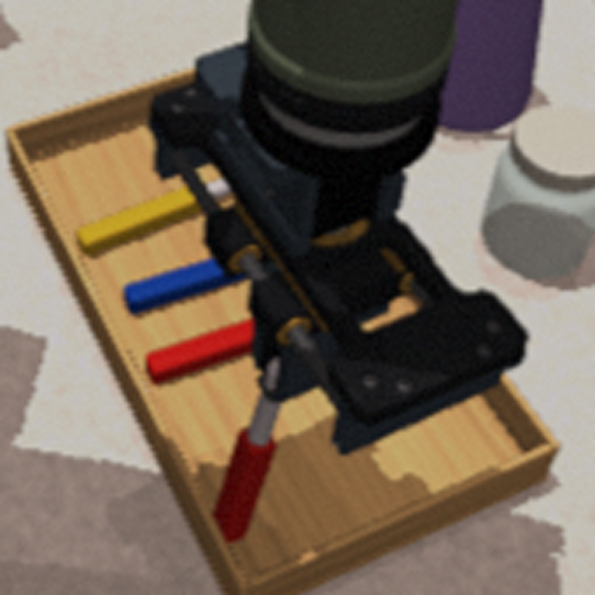

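Emit:
move_arm(
  targets=[
    [[0, 0, 0, 0], [0, 0, -0.03, 0], [0, 0, -0.07, 0], [0, 0, -0.11, 0], [0, 0, -0.15, 0], [0, 0, -0.185, 0], [0, 0, -0.185, 0], [0, 0, -0.185, 0]],
  ],
  squeeze=10,
)

```text
time_s: 22.5
tcp_pos: [0.4667, -0.3788, 0.3402]
ee_rot: [0.999, -0.035, -0.002, 0.001]
ft_force: [-0.3, 0.4, -0.4]
gripper_width: 0.0113
```

Run:
```python
from h import *
s=robot.sense();print(s["time_s"],s["tcp_pos"],s["gripper_width"],s["ft_force"],s["joint_positions"].round(2))
a=robot.capture("side");save("d15",a,(200,100,400,350),2.4)
print(shift(s,[.470,.102,.34],None), shift(s,[.470,.102,.34],-np.pi/2))
```

```text
22.5 [ 0.46665588 -0.3787521   0.34022555] 0.011339510330297392 [-0.34163761  0.39359849 -0.40768202] [-0.7   0.32  1.26 -0.    1.57  0.94]
(array([-0.0299, -0.4798, -0.0006]), 0, 'j6', np.float64(0.941)) (array([-0.0299, -0.4798, -0.0006]), np.float64(-0.0692), 'j6', np.float64(0.941))
```

View pics/d15.png

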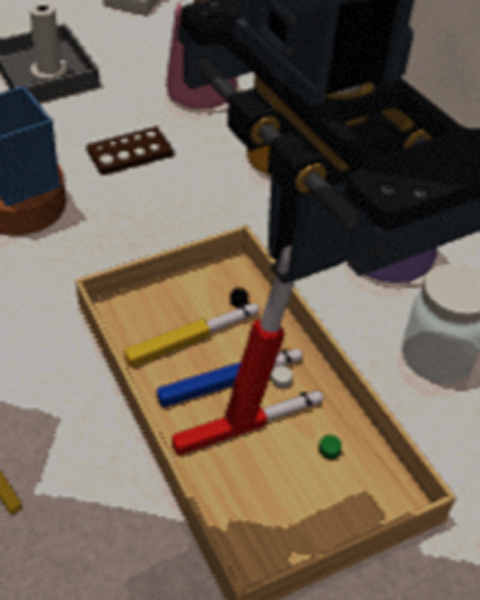

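Emit:
move_arm(
  targets=[
    [[-0.001, -0.02, 0, 0], [-0.003, -0.06, 0, -0.01], [-0.006, -0.105, 0, -0.02], [-0.009, -0.15, 0, -0.03], [-0.012, -0.195, 0, -0.04], [-0.015, -0.24, 0, -0.05], [-0.018, -0.285, 0, -0.06], [-0.021, -0.33, 0, -0.07], [-0.024, -0.375, 0, -0.07], [-0.027, -0.42, 0, -0.07], [-0.029, -0.46, 0, -0.07], [-0.03, -0.48, 0, -0.07]],
  ],
)

```text
time_s: 23.75
tcp_pos: [0.4684, 0.1054, 0.3367]
ee_rot: [1.0, 0.002, -0.005, -0.0]
ft_force: [0.1, -0.3, -0.2]
gripper_width: 0.0109
```

Emit:
move_arm(
  targets=[
    [[0, 0, 0, 0], [0, 0, 0, 0], [0, 0, 0, 0]],
  ],
)

```text
time_s: 24.05
tcp_pos: [0.4681, 0.1045, 0.3357]
ee_rot: [1.0, 0.002, -0.006, 0.0]
ft_force: [-1.0, -0.4, -1.1]
gripper_width: 0.011
```

Run:
```python
from h import *
s=robot.sense();print(s["time_s"],s["tcp_pos"],s["gripper_width"],s["ft_force"],s["joint_positions"].round(2))
for n in("side","scene"):
  a=robot.capture(n);save("e_"+n,a,(120,20,320,200) if n=="side" else (230,60,430,240),3.5)
  for A,c,bb,m in blobs(a,(0,130,60),(6,255,255),30):print(n,A,c,bb)
```

```text
24.05 [0.46810617 0.10449419 0.33568136] 0.011035717923649189 [-0.96544307 -0.3591654  -1.09985847] [0.19 0.12 1.53 0.   1.51 1.76]
side 419 [16.5 13.1] [ 3  0 28 27]
side 175 [131.6  57.8] [124  49  16  18]
side 163 [107.5  62.8] [100  56  18  16]
side 180 [190.7 112.7] [188  96   8  36]
side 326 [290.6 278.7] [272 269  39  20]
scene 229 [434.4   6.8] [423   0  24  15]
scene 160 [177.1 162.2] [167 150  21  26]
```

View pics/e_side.png

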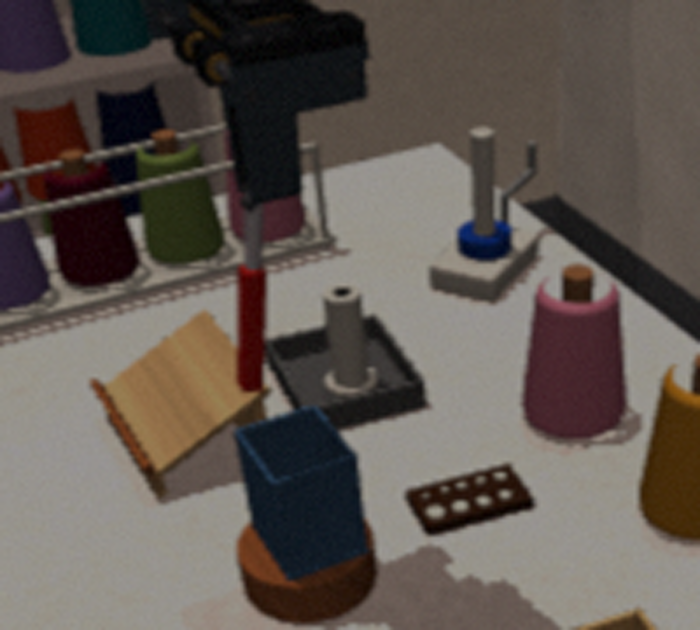

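View pics/e_scene.png

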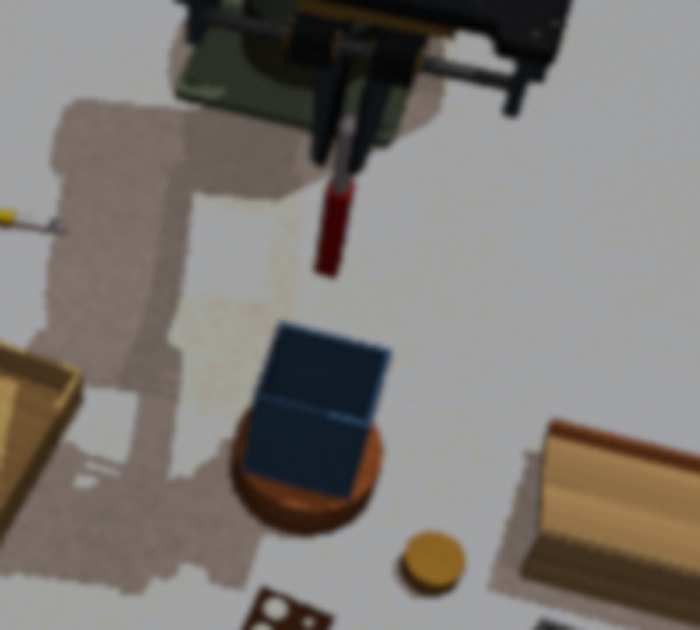

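Run:
```python
from h import *
a=lambda x,y:(120+x/3.5,20+y/3.5);b=lambda x,y:(230+x/3.5,60+y/3.5)
print("butt",tri("scene",b(326,272),"side",a(250,388)));print("hand top",tri("scene",b(342,185),"side",a(251,268)))
```

```text
butt (array([0.43517992, 0.10618712, 0.19824615]), np.float64(0.0020595692030322852))
hand top (array([0.44862015, 0.10609209, 0.28776162]), np.float64(0.0007317171701618475))
```

Emit:
move_arm(
  targets=[
    [[0.01, 0.002, 0, 0], [0.022, 0.004, 0, 0], [0.022, 0.004, 0.01, 0], [0.022, 0.004, 0.035, 0], [0.022, 0.004, 0.06, 0], [0.022, 0.004, 0.085, 0], [0.022, 0.004, 0.11, 0], [0.022, 0.004, 0.13, 0], [0.022, 0.004, 0.14, 0], [0.022, 0.004, 0.145, 0], [0.022, 0.004, 0.145, 0]],
  ],
)

```text
time_s: 25.25
tcp_pos: [0.4887, 0.1003, 0.1908]
ee_rot: [1.0, 0.001, -0.006, 0.0]
ft_force: [-0.0, 0.2, -0.4]
gripper_width: 0.011
```

Run:
```python
from h import *
s=robot.sense();print(s["time_s"],s["tcp_pos"],s["gripper_width"],s["ft_force"])
for n in("side","scene"):
  a=robot.capture(n);save("f_"+n,a,(120,20,320,200) if n=="side" else (230,60,430,240),3.5)
```

```text
25.25 [0.48872491 0.10031272 0.19081911] 0.011018180295722121 [-0.02981852  0.18856531 -0.41673868]
```

View pics/f_side.png

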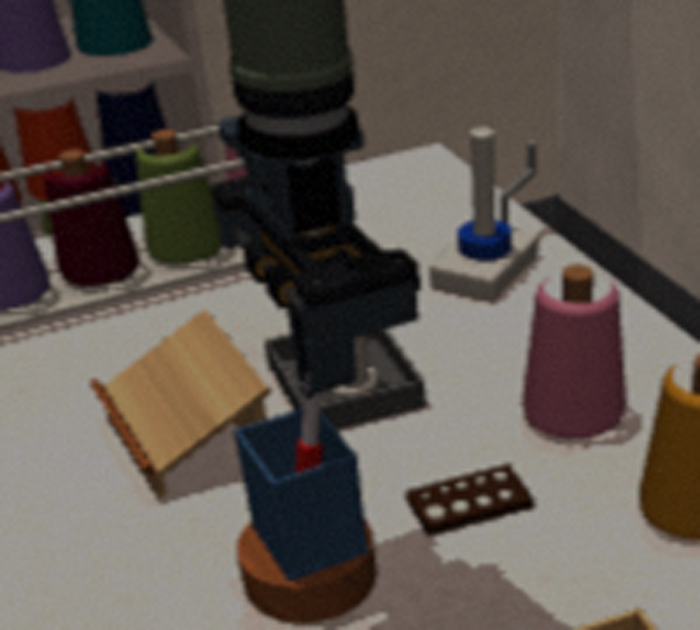

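View pics/f_scene.png

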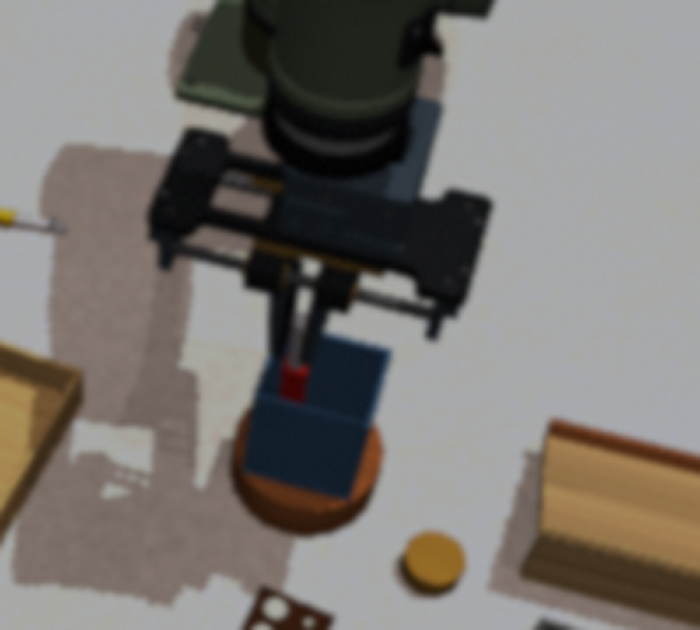

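Emit:
move_arm(
  targets=[
    [[0, 0, 0.003, 0], [0, 0, 0.006, 0], [0, 0, 0.006, 0]],
  ],
)

```text
time_s: 25.65
tcp_pos: [0.4892, 0.1005, 0.1858]
ee_rot: [1.0, 0.001, -0.005, -0.0]
ft_force: [1.2, -0.0, -0.2]
gripper_width: 0.0111
```

Emit:
move_arm(
  targets=[
    [[0, 0, 0, 0], [0, 0, 0, 0], [0, 0, 0, 0], [0, 0, -0.02, 0], [0, 0, -0.05, 0], [0, 0, -0.09, 0], [0, 0, -0.13, 0], [0, 0, -0.13, 0]],
  ],
  claw=0.4,
)

```text
time_s: 26.45
tcp_pos: [0.4931, 0.1009, 0.3217]
ee_rot: [1.0, 0.001, 0.001, -0.001]
ft_force: [0.5, -0.4, 0.5]
gripper_width: 0.0546
```

Run:
```python
from h import *
s=robot.sense();print(s["time_s"],s["tcp_pos"],s["gripper_width"],s["ft_force"])
for n in("side","wrist"):
  a=robot.capture(n);save("g_"+n,a,(120,20,320,200) if n=="side" else None,3.5 if n=="side" else 1.5)
print(shift(s,[.50,-.30,.28],-np.pi/2-.14))
```

```text
26.45 [0.49314339 0.1009411  0.32166527] 0.05464545599730561 [ 0.52657804 -0.41494332  0.45988802]
(array([0.0059, 0.4011, 0.0407]), np.float64(0.1423), 'j6', np.float64(1.746))
```

View pics/g_side.png

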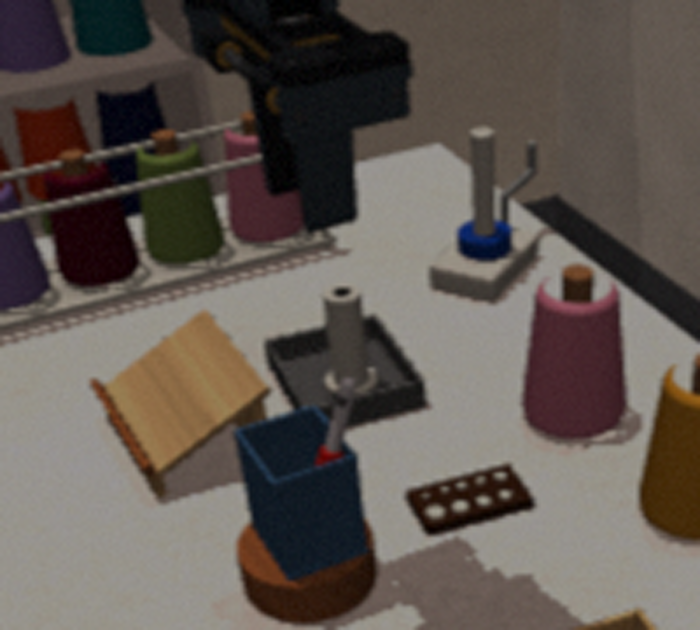

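View pics/g_wrist.png

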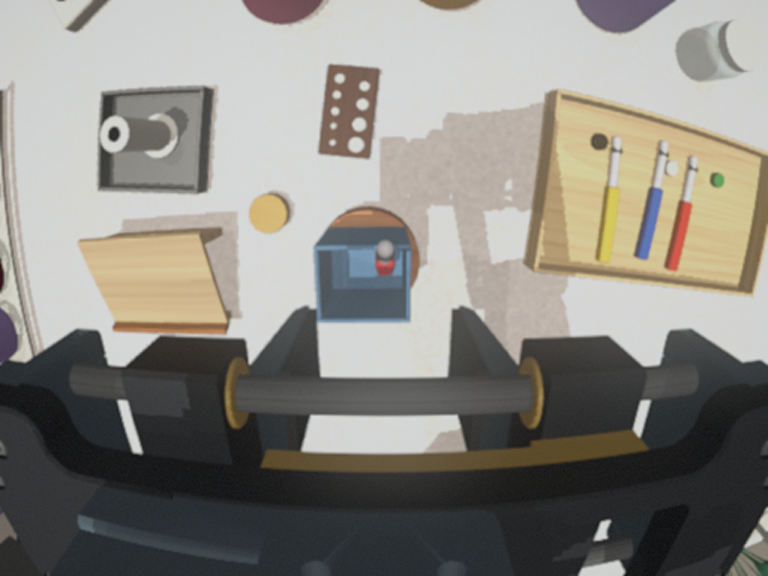

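Run:
```python
from h import *
s=robot.sense()
print(shift(s,[.4957,-.2716,.08],-1.712))
```

```text
(array([0.0061, 0.3722, 0.2362]), np.float64(0.1434), 'j6', np.float64(1.746))
```

Emit:
move_arm(
  targets=[
    [[0, 0.02, 0, 0.02], [0, 0.06, 0, 0.05], [0.001, 0.105, 0, 0.08], [0.002, 0.15, 0.01, 0.11], [0.003, 0.195, 0.03, 0.143], [0.004, 0.24, 0.05, 0.143], [0.005, 0.285, 0.07, 0.143], [0.006, 0.33, 0.1, 0.143], [0.006, 0.36, 0.14, 0.143], [0.006, 0.372, 0.18, 0.143], [0.006, 0.372, 0.22, 0.143], [0.006, 0.372, 0.236, 0.143]],
  ],
  claw=0.52,
)

```text
time_s: 27.75
tcp_pos: [0.4914, -0.2699, 0.0741]
ee_rot: [0.997, -0.071, -0.009, -0.003]
ft_force: [0.5, -0.3, -0.9]
gripper_width: 0.0437
```

Emit:
move_arm(
  targets=[
    [[0, 0, 0, 0], [0, 0, 0, 0]],
  ],
)

```text
time_s: 27.95
tcp_pos: [0.49, -0.2691, 0.0726]
ee_rot: [0.997, -0.071, -0.011, -0.003]
ft_force: [-0.1, 1.1, -0.3]
gripper_width: 0.0437
```

Run:
```python
from h import *
s=robot.sense();print(s["time_s"],s["tcp_pos"],s["gripper_width"])
a=robot.capture("wrist");save("w20",a,None,1.5)
print(shift(s,[.4957,-.2716,.012],-1.712))
W=lambda x,y,z:onz("wrist",x/1.5-.17,y/1.5-.17,z,s).round(4)
```

```text
27.95 [ 0.48995102 -0.26913965  0.07255792] 0.04367200072860343
(array([0.0074, 0.0019, 0.0604]), np.float64(-0.0011), 'j6', np.float64(1.195))
```

View pics/w20.png

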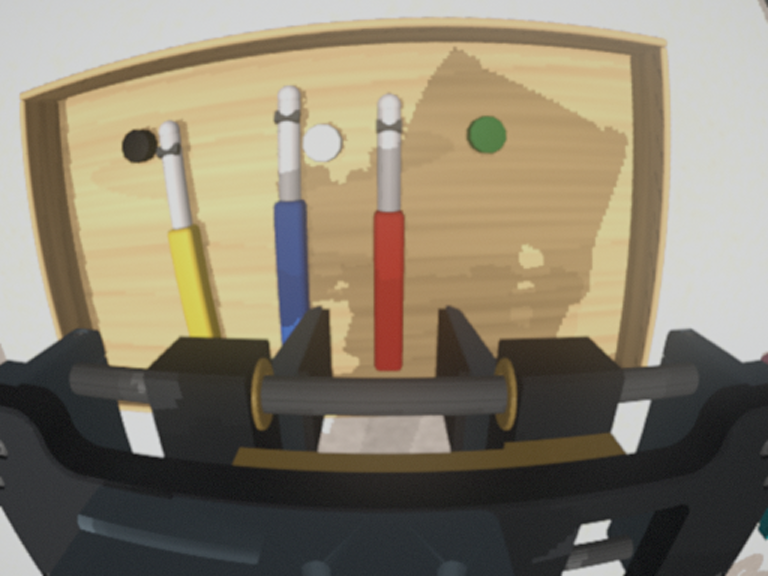

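Emit:
move_arm(
  targets=[
    [[0.004, 0.001, 0.02, 0], [0.007, 0.002, 0.04, 0], [0.007, 0.002, 0.054, 0], [0.007, 0.002, 0.06, 0], [0.007, 0.002, 0.06, 0]],
  ],
)

```text
time_s: 28.5
tcp_pos: [0.4969, -0.2722, 0.0142]
ee_rot: [0.997, -0.071, -0.009, -0.003]
ft_force: [0.7, -0.4, 0.1]
gripper_width: 0.044
```

Emit:
move_arm(
  targets=[
    [[0, 0, 0, 0], [0, 0, 0, 0], [0, 0, 0, 0], [0, 0, 0, 0], [0, 0, 0, 0]],
  ],
  claw=1,
  squeeze=15,
)

```text
time_s: 29.0
tcp_pos: [0.4972, -0.2724, 0.0147]
ee_rot: [0.997, -0.071, -0.009, -0.002]
ft_force: [0.1, 0.9, 4.4]
gripper_width: 0.016
```

Emit:
move_arm(
  targets=[
    [[0, 0, -0.001, 0], [-0.003, 0.004, -0.001, 0], [-0.006, 0.008, -0.001, 0], [-0.006, 0.008, -0.001, 0], [-0.006, 0.008, 0, 0], [-0.006, 0.008, 0, 0]],
  ],
)

```text
time_s: 29.6
tcp_pos: [0.4901, -0.2795, 0.0147]
ee_rot: [0.997, -0.071, -0.009, -0.002]
ft_force: [0.5, -0.7, -0.0]
gripper_width: 0.0157
```

Emit:
move_arm(
  targets=[
    [[0, 0, 0, 0], [0, 0, 0, 0], [0, 0, -0.03, 0], [0, 0, -0.06, 0], [0.03, 0, -0.06, 0], [0.065, 0, -0.06, 0], [0.095, 0, -0.06, 0], [0.099, 0, -0.06, 0], [0.099, 0, -0.06, 0]],
  ],
  claw=0.71,
)

```text
time_s: 30.5
tcp_pos: [0.5893, -0.2936, 0.0723]
ee_rot: [0.997, -0.071, -0.009, -0.003]
ft_force: [-0.0, 0.1, -0.3]
gripper_width: 0.0265
```

Run:
```python
from h import *
s=robot.sense();print(s["time_s"],s["tcp_pos"],s["gripper_width"],s["ft_force"]);im=robot.capture("wrist");save("w22",im,None,1.5)
a=robot.capture("side");save("d22",a,(230,180,400,350),3.5)
```

```text
30.5 [ 0.58927865 -0.29360563  0.07229162] 0.0265017193305048 [-0.00364786  0.14677377 -0.31665375]
```

View pics/w22.png

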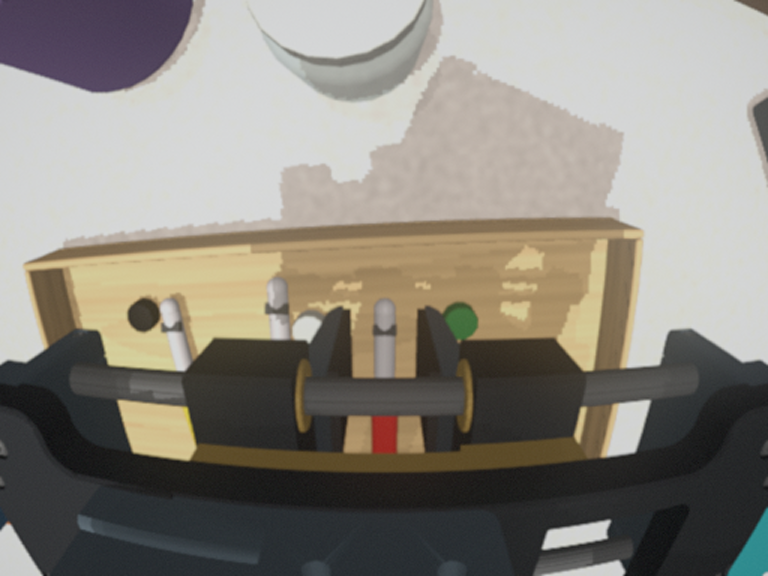

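View pics/d22.png

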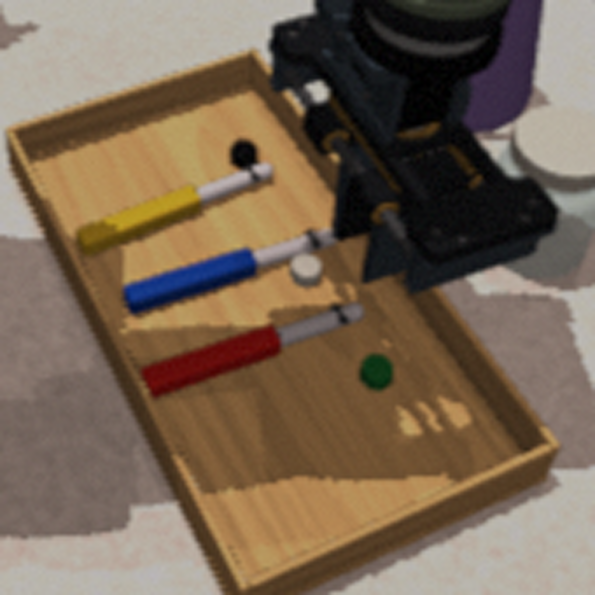

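Run:
```python
from h import *
s=robot.sense()
W=lambda x,y,z:onz("wrist",x/1.5-.17,y/1.5-.17,z,s)
Q=R.from_quat(s["ee_rot"]).as_matrix()
f=lambda p:(Q.T@(p-s["tcp_pos"])).round(4)
print("tip",f(W(385,298,.013)),"green edge",f(W(442,322,.017)),"green c",f(W(461,321,.017)),"white c",f(W(306,331,.017)),"blue tip",f(W(278,278,.013)),"wall",f(W(385,237,.005)),f(W(385,228,.04)))
```

```text
tip [0.001  0.     0.0595] green edge [-0.0116  0.0313  0.0556] green c [-0.0111  0.0418  0.0556] white c [-0.0172 -0.0439  0.0561] blue tip [ 0.0124 -0.0585  0.0595] wall [0.0333 0.     0.0669] [ 0.0439 -0.0001  0.0317]
```

Emit:
move_arm(
  targets=[
    [[0.004, 0, 0.025, 0], [0.004, 0, 0.045, 0], [0.004, 0, 0.057, 0], [0.004, 0, 0.062, 0], [0.004, 0, 0.064, 0], [0.004, 0, 0.064, 0]],
  ],
)

```text
time_s: 31.2
tcp_pos: [0.5908, -0.2939, 0.0091]
ee_rot: [0.997, -0.071, -0.009, -0.003]
ft_force: [0.2, -0.6, 0.5]
gripper_width: 0.0262
```

Emit:
move_arm(
  targets=[
    [[0, 0, 0, 0], [0, 0, 0, 0], [0, 0, 0, 0], [0, 0, 0, 0], [0, 0, 0, 0]],
  ],
  claw=1,
  squeeze=4,
)

```text
time_s: 31.7
tcp_pos: [0.5911, -0.294, 0.0093]
ee_rot: [0.997, -0.071, -0.009, -0.002]
ft_force: [0.0, 0.4, 0.5]
gripper_width: 0.012
```

Emit:
move_arm(
  targets=[
    [[0, 0, -0.01, 0], [-0.001, 0, -0.02, 0], [-0.004, 0, -0.03, 0], [-0.007, 0, -0.04, 0], [-0.01, 0, -0.05, 0], [-0.01, 0, -0.05, 0]],
  ],
)

```text
time_s: 32.3
tcp_pos: [0.5826, -0.2933, 0.0617]
ee_rot: [0.997, -0.071, -0.008, -0.002]
ft_force: [-0.4, 0.0, 0.3]
gripper_width: 0.0115
```

Run:
```python
from h import *
s=robot.sense();print(s["time_s"],s["tcp_pos"],s["gripper_width"],s["ft_force"])
a=robot.capture("side");save("d23",a,(230,180,400,350),3.5)
```

```text
32.3 [ 0.58259373 -0.29332554  0.06169533] 0.011522283211446249 [-0.42792077  0.02771614  0.33714253]
```

View pics/d23.png

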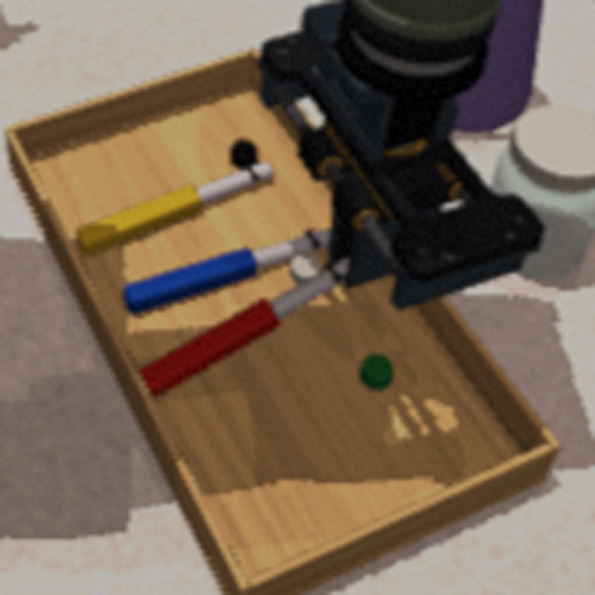

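Pivoting as before; continue the arc.

Emit:
move_arm(
  targets=[
    [[-0.007, 0, -0.016, 0], [-0.016, 0, -0.032, 0], [-0.028, 0, -0.046, 0], [-0.042, 0, -0.06, 0], [-0.058, 0, -0.071, 0], [-0.074, 0, -0.08, 0], [-0.09, 0, -0.087, 0], [-0.105, 0, -0.091, 0], [-0.115, 0, -0.094, 0], [-0.118, 0, -0.094, 0], [-0.118, 0, -0.094, 0]],
  ],
)

```text
time_s: 33.45
tcp_pos: [0.4668, -0.2768, 0.1566]
ee_rot: [0.997, -0.071, -0.008, -0.002]
ft_force: [0.6, -0.3, -0.9]
gripper_width: 0.0115
```

Emit:
move_arm(
  targets=[
    [[0, 0, 0, 0], [0, 0, -0.03, 0], [0, 0, -0.07, 0], [0, 0, -0.11, 0], [0, 0, -0.15, 0], [0, 0, -0.185, 0], [0, 0, -0.185, 0], [0, 0, -0.185, 0]],
  ],
  squeeze=10,
)

```text
time_s: 34.25
tcp_pos: [0.4703, -0.2779, 0.3414]
ee_rot: [0.997, -0.071, -0.008, -0.002]
ft_force: [-0.3, 0.3, -2.0]
gripper_width: 0.0112
```

Run:
```python
from h import *
s=robot.sense();print(s["time_s"],s["tcp_pos"],s["gripper_width"],s["ft_force"],s["joint_positions"].round(2))
a=robot.capture("side");save("d25",a,(200,100,400,350),2.4)
print(shift(s,[.472,.137,.34],-np.pi/2))
```

```text
34.25 [ 0.47031067 -0.27790889  0.34136558] 0.011168770867189906 [-0.25035776  0.2716599  -2.03363393] [-0.55  0.23  1.37 -0.    1.55  1.16]
(array([-0.0571, -0.4109,  0.0034]), np.float64(-0.1424), 'j6', np.float64(1.161))
```

View pics/d25.png

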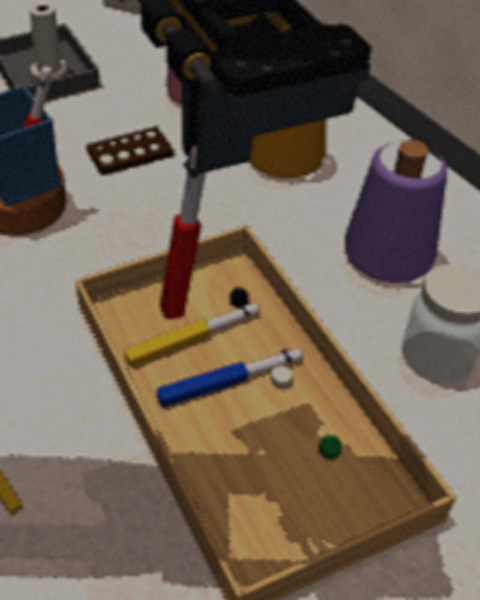

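Emit:
move_arm(
  targets=[
    [[-0.002, -0.015, -0.015, -0.02], [-0.007, -0.05, -0.03, -0.04], [-0.013, -0.095, -0.03, -0.06], [-0.02, -0.14, -0.03, -0.08], [-0.026, -0.185, -0.03, -0.1], [-0.032, -0.23, -0.03, -0.12], [-0.038, -0.275, -0.03, -0.142], [-0.045, -0.32, -0.03, -0.142], [-0.051, -0.365, -0.03, -0.142], [-0.056, -0.4, -0.03, -0.142], [-0.057, -0.411, -0.03, -0.142], [-0.057, -0.411, -0.03, -0.142]],
  ],
)

```text
time_s: 35.5
tcp_pos: [0.4718, 0.1381, 0.3709]
ee_rot: [1.0, 0.001, -0.011, -0.003]
ft_force: [-0.3, 0.7, -0.5]
gripper_width: 0.0109
```

Emit:
move_arm(
  targets=[
    [[0, 0, 0, 0], [0, 0, 0, 0]],
  ],
)

```text
time_s: 35.7
tcp_pos: [0.4717, 0.1368, 0.3701]
ee_rot: [1.0, 0.0, -0.011, -0.002]
ft_force: [-0.0, -0.2, -0.1]
gripper_width: 0.011
```

Run:
```python
from h import *
s=robot.sense();print(s["time_s"],s["tcp_pos"],s["gripper_width"],s["ft_force"],s["joint_positions"].round(2))
for n in("side","scene"):
  a=robot.capture(n);save("i_"+n,a,(120,20,320,200) if n=="side" else (230,60,430,240),3.5)
```

```text
35.7 [0.47172483 0.13677853 0.37014753] 0.011005205837250877 [-0.01498736 -0.23917571 -0.12039749] [0.25 0.14 1.42 0.01 1.6  1.82]
```

View pics/i_side.png

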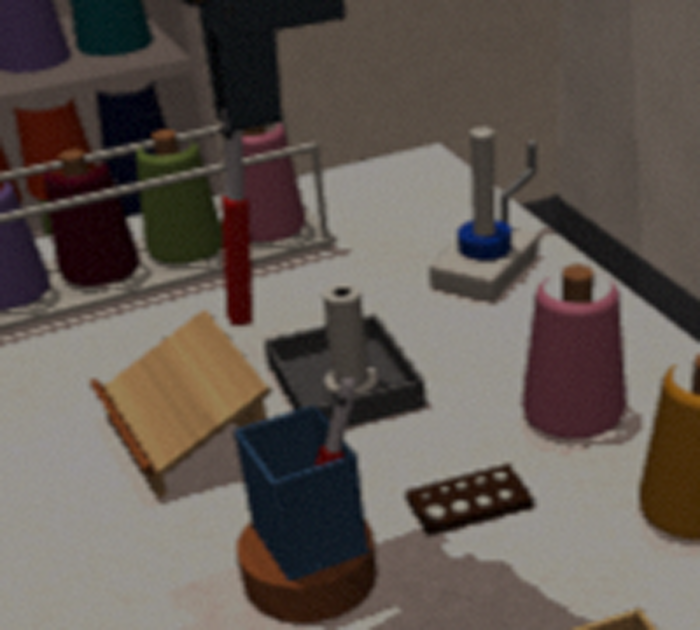

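View pics/i_scene.png

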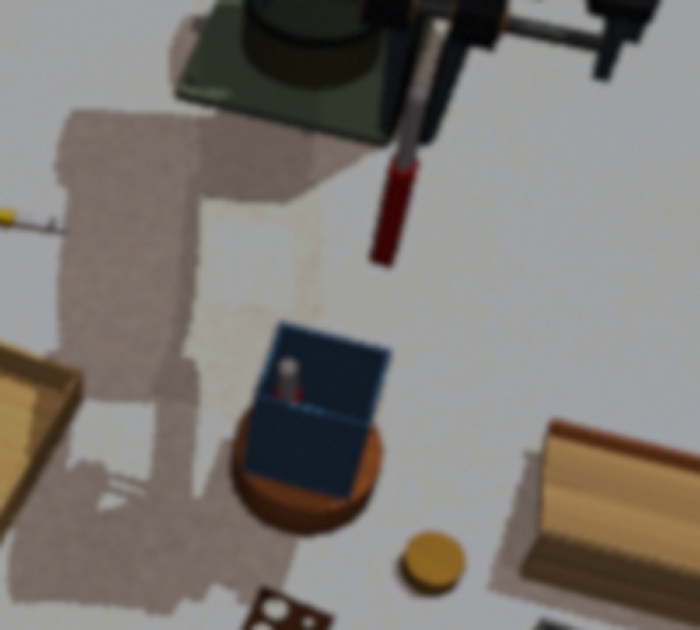

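Run:
```python
from h import *
a=lambda x,y:(120+x/3.5,20+y/3.5);b=lambda x,y:(230+x/3.5,60+y/3.5)
print("butt",tri("scene",b(382,263),"side",a(239,320)));print("hand top",tri("scene",b(404,165),"side",a(236,198)))
s=robot.sense();print(shift(s,s["tcp_pos"]+[.021,-.001,-.17]),shift(s,s["tcp_pos"]+[.021,-.001,0]))
```

```text
butt (array([0.44558139, 0.1401165 , 0.23170565]), np.float64(0.0034413550991492787))
hand top (array([0.45590266, 0.13837114, 0.32136553]), np.float64(5.364932652259763e-05))
(array([0.0247, 0.0018, 0.1695]), 0, 'j6', np.float64(1.823)) (array([ 0.021 ,  0.001 , -0.0005]), 0, 'j6', np.float64(1.823))
```

Emit:
move_arm(
  targets=[
    [[0.006, 0.002, 0, 0], [0.012, 0.002, 0.02, 0], [0.013, 0.002, 0.05, 0], [0.014, 0.003, 0.08, 0], [0.015, 0.003, 0.11, 0], [0.015, 0.003, 0.135, 0], [0.016, 0.003, 0.16, 0], [0.016, 0.003, 0.175, 0], [0.016, 0.003, 0.182, 0], [0.016, 0.003, 0.182, 0]],
  ],
)

```text
time_s: 36.8
tcp_pos: [0.4839, 0.1342, 0.1878]
ee_rot: [1.0, -0.0, -0.012, -0.002]
ft_force: [-0.4, -0.4, -0.2]
gripper_width: 0.0109
```

Run:
```python
from h import *
s=robot.sense();print(s["time_s"],s["tcp_pos"],s["gripper_width"],s["ft_force"])
for n in("side","scene"):
  a=robot.capture(n);save("j_"+n,a,(120,20,320,200) if n=="side" else (230,60,430,240),3.5)
```

```text
36.8 [0.48385392 0.1341949  0.1877994 ] 0.010882327419659799 [-0.36428988 -0.44661991 -0.24950005]
```

View pics/j_side.png

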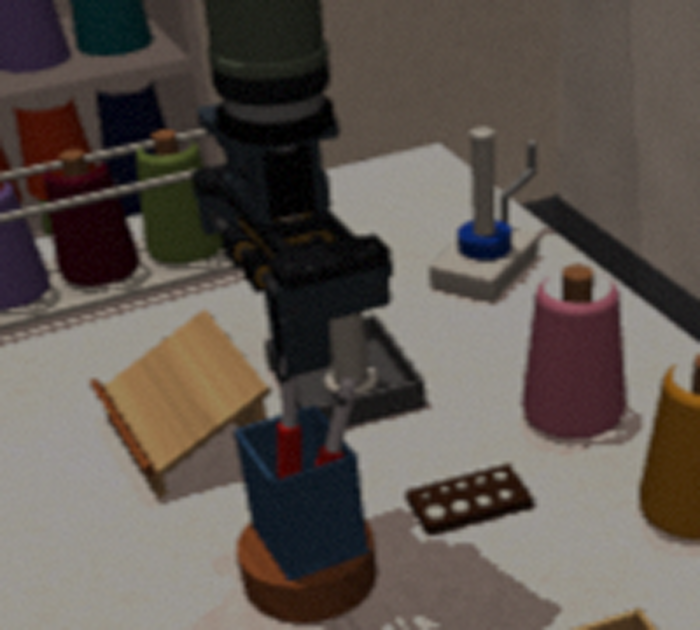

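View pics/j_scene.png

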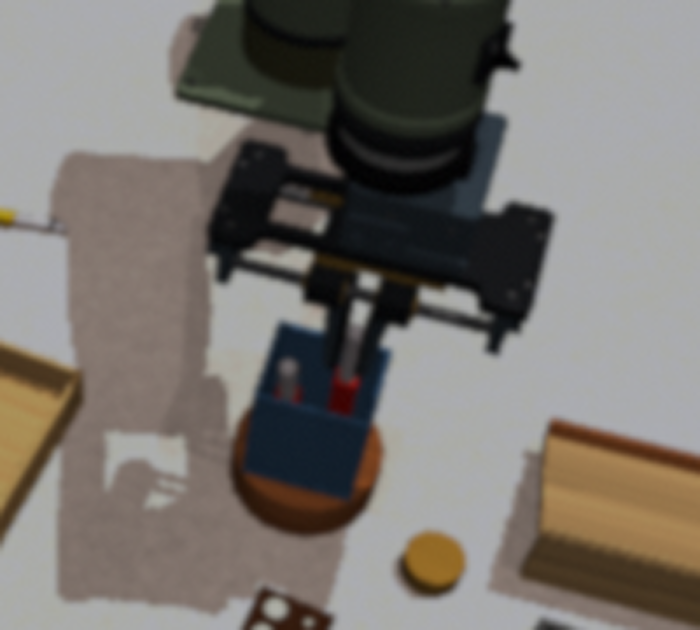

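Emit:
move_arm(
  targets=[
    [[0, 0, 0.003, 0], [0, 0, 0.005, 0], [0, 0, 0.005, 0]],
  ],
)

```text
time_s: 37.2
tcp_pos: [0.4846, 0.1347, 0.1844]
ee_rot: [1.0, 0.0, -0.01, -0.003]
ft_force: [0.2, -0.3, -1.2]
gripper_width: 0.0112
```

Emit:
move_arm(
  targets=[
    [[0, 0, 0, 0], [0, 0, 0, 0], [0, 0, 0, 0], [0, 0, -0.02, 0], [0, 0, -0.05, 0], [0, 0, -0.09, 0], [0, 0, -0.13, 0], [0, 0, -0.13, 0]],
  ],
  claw=0.75,
)

```text
time_s: 38.0
tcp_pos: [0.4898, 0.1346, 0.3202]
ee_rot: [1.0, 0.0, -0.004, -0.004]
ft_force: [0.3, -0.5, -0.1]
gripper_width: 0.0229
```

Run:
```python
from h import *
s=robot.sense();print(s["time_s"],s["tcp_pos"],s["gripper_width"],s["ft_force"])
for n in("side","wrist"):
  a=robot.capture(n);save("k_"+n,a,(120,20,320,200) if n=="side" else None,3.5 if n=="side" else 1.5)
```

```text
38.0 [0.4898347  0.13459399 0.3201791 ] 0.02289692844349285 [ 0.34644382 -0.46219548 -0.11246757]
```

View pics/k_side.png

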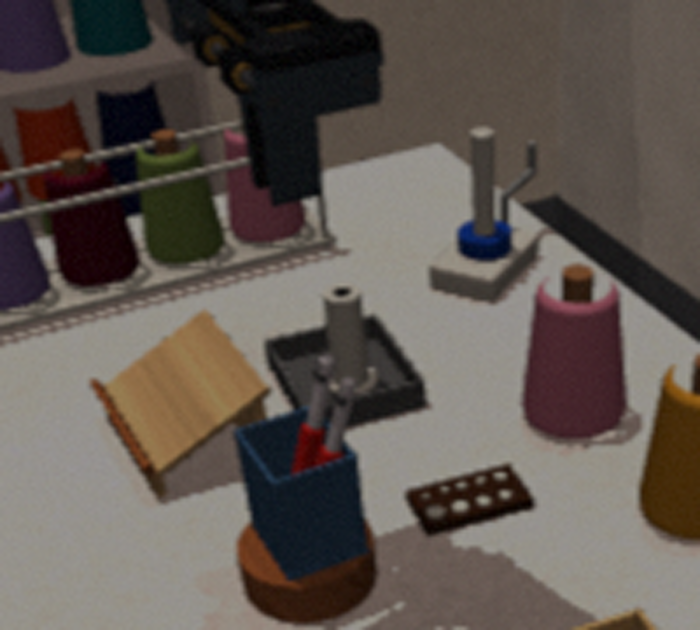

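View pics/k_wrist.png

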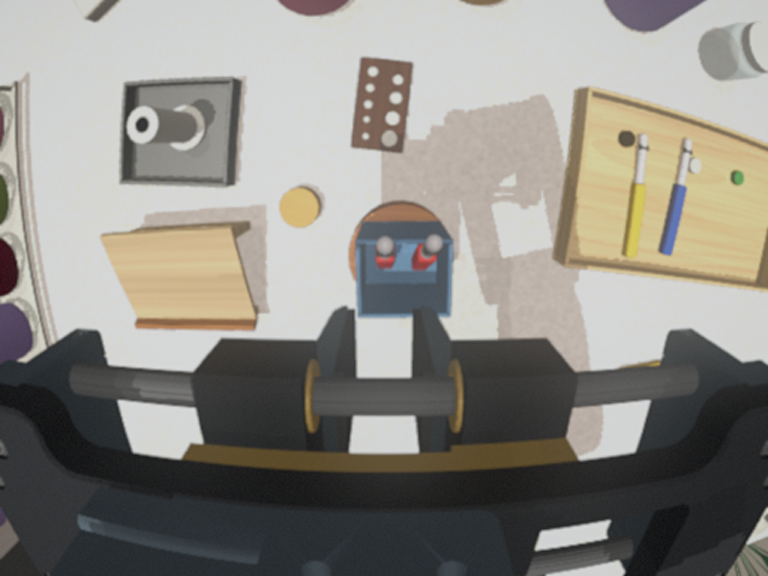

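Emit:
move_arm(
  targets=[
    [[0.01, 0, 0, -0.14], [0.02, 0, 0, -0.28], [0.03, 0, 0, -0.42], [0.04, 0, 0, -0.56], [0.05, 0, 0, -0.7], [0.06, 0, 0, -0.84], [0.07, 0, 0, -0.98], [0.08, 0, 0, -1.12], [0.09, 0, 0, -1.26], [0.1, 0, 0, -1.4], [0.11, 0, 0, -1.54], [0.11, 0, 0, -1.6]],
  ],
  claw=0,
)

```text
time_s: 39.3
tcp_pos: [0.5976, 0.1338, 0.31]
ee_rot: [0.695, 0.719, -0.006, -0.01]
ft_force: [-0.4, -0.4, 0.7]
gripper_width: 0.0913
```

Emit:
move_arm(
  targets=[
    [[0, 0, 0, -0.14], [0, 0, 0, -0.28], [0, 0, 0.01, -0.42], [0, 0, 0.02, -0.56], [0, 0, 0.03, -0.7], [0, 0, 0.04, -0.84], [0, 0, 0.05, -0.98], [0, 0, 0.05, -1.12], [0, 0, 0.05, -1.26], [0, 0, 0.05, -1.4], [0, 0, 0.05, -1.5], [0, 0, 0.05, -1.5]],
  ],
)

```text
time_s: 40.5
tcp_pos: [0.5955, 0.1339, 0.258]
ee_rot: [0.019, 1.0, 0.002, -0.013]
ft_force: [0.5, -0.4, -0.2]
gripper_width: 0.0912
```

Run:
```python
from h import *
s=robot.sense();print(s["time_s"],s["tcp_pos"],s["ee_rot"].round(3),s["joint_positions"].round(2))
a=robot.capture("wrist");save("w30",a,None,1.5)
```

```text
40.5 [0.59552914 0.1339262  0.25797794] [ 0.019  1.     0.002 -0.013] [ 0.2   0.37  1.38  0.01  1.42 -1.34]
```

View pics/w30.png

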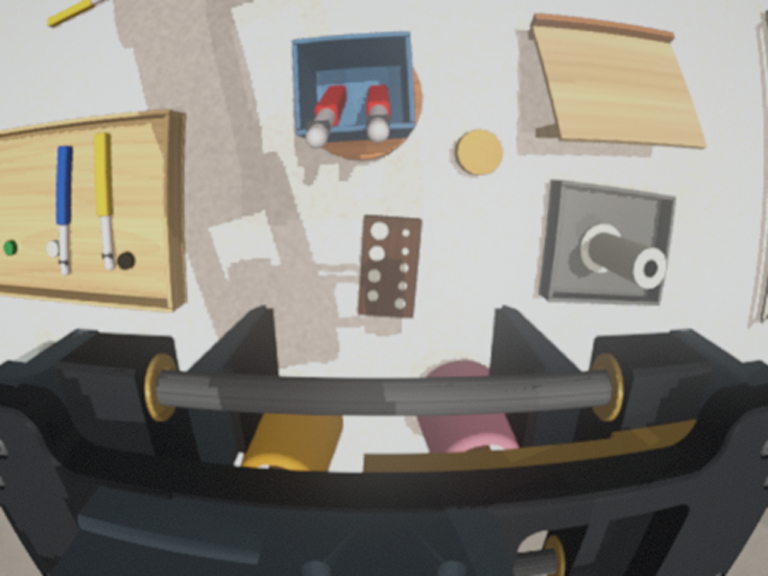

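Run:
```python
from h import *
s=robot.sense()
W=lambda x,y,z:onz("wrist",x/1.5-.17,y/1.5-.17,z,s)
im=cv2.imread("pics/w30.png");h=cv2.cvtColor(im,cv2.COLOR_BGR2HSV);m=np.zeros(h.shape[:2],np.uint8);m[195:330,340:440]=((im[195:330,340:440].max(2)<125)&(h[195:330,340:440,1]>90))*255
m=cv2.morphologyEx(m,cv2.MORPH_CLOSE,np.ones((25,25)))
c=max(cv2.findContours(m,0,1)[0],key=cv2.contourArea);hull=cv2.convexHull(c);r=cv2.approxPolyDP(hull,8,True);print(r.reshape(-1,2).tolist())
G=np.array([W(*p,.012) for p in[(364,215),(422,219),(415,318),(358,313)]]);print(G.round(4),G.mean(0).round(4))
for i in range(4):
    d=G[(i+1)%4]-G[i];print(np.linalg.norm(d).round(4),np.arctan2(d[1],d[0]).round(3))
```

```text
Traceback (most recent call last):
ValueError: max() iterable argument is empty
```

Run:
```python
from h import *
s=robot.sense()
W=lambda x,y,z:onz("wrist",x/1.5-.17,y/1.5-.17,z,s)
G=np.array([W(*p,.012) for p in[(364,215),(422,219),(415,318),(358,313)]]);print(G.round(4),G.mean(0).round(4))
for i in range(4):
    d=G[(i+1)%4]-G[i];print(np.linalg.norm(d).round(4),np.arctan2(d[1],d[0]).round(3))
t=[*G.mean(0)[:2],.06]; print(shift(s,t,np.pi/2-.08))
```

```text
[[0.5666 0.1181 0.012 ]
 [0.5725 0.1727 0.012 ]
 [0.6708 0.1637 0.012 ]
 [0.6632 0.1073 0.012 ]] [0.6183 0.1405 0.012 ]
0.0549 1.462
0.0987 -0.092
0.0569 -1.706
0.0972 3.03
(array([-0.0274,  0.0069,  0.1976]), np.float64(0.0398), 'j6', np.float64(-1.335))
```

Emit:
move_arm(
  targets=[
    [[-0.008, 0.002, 0.04, 0.03], [-0.015, 0.004, 0.08, 0.065], [-0.022, 0.007, 0.12, 0.065], [-0.027, 0.007, 0.16, 0.065], [-0.027, 0.007, 0.19, 0.065], [-0.027, 0.007, 0.198, 0.065], [-0.027, 0.007, 0.198, 0.065]],
  ],
)

```text
time_s: 41.25
tcp_pos: [0.6168, 0.1404, 0.0582]
ee_rot: [0.053, 0.998, 0.001, -0.015]
ft_force: [0.1, 0.1, 0.8]
gripper_width: 0.0911
```

Run:
```python
from h import *
s=robot.sense();print(s["time_s"],s["tcp_pos"],s["ee_rot"].round(3),s["joint_positions"].round(2))
a=robot.capture("wrist");save("w31",a,None,1.5)
print(shift(s,[.6183,.1405,.007],1.466))
```

```text
41.25 [0.61680286 0.14043757 0.05821484] [ 0.053  0.998  0.001 -0.015] [ 0.2   0.55  1.61  0.01  1.01 -1.27]
(array([-0.003 ,  0.0002,  0.0511]), np.float64(-0.0015), 'j6', np.float64(-1.269))
```

View pics/w31.png

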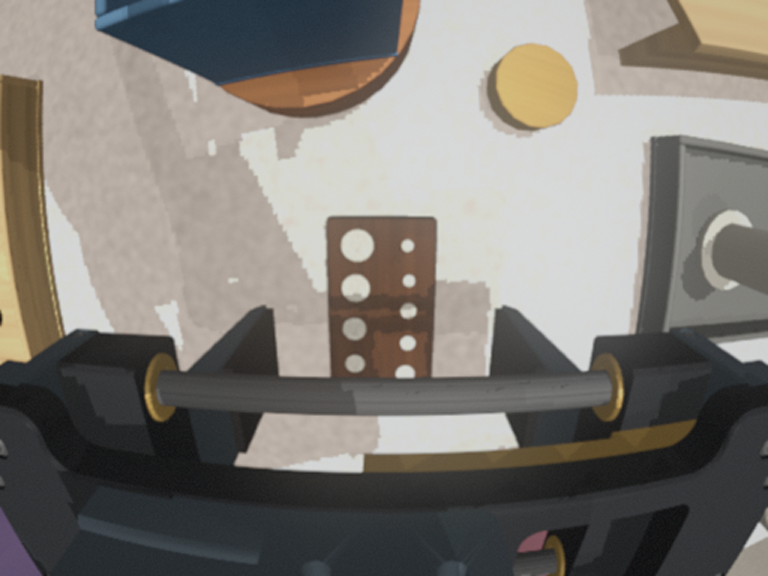

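Emit:
move_arm(
  targets=[
    [[-0.001, 0, 0.02, 0], [-0.002, 0, 0.037, 0], [-0.003, 0, 0.047, 0], [-0.003, 0, 0.051, 0], [-0.003, 0, 0.052, 0], [-0.003, 0, 0.052, 0]],
  ],
)

```text
time_s: 41.9
tcp_pos: [0.6204, 0.1408, 0.0089]
ee_rot: [0.053, 0.999, 0.002, -0.012]
ft_force: [-0.4, -0.3, 0.4]
gripper_width: 0.0914
```

Emit:
move_arm(
  targets=[
    [[0, 0, 0, 0], [0, 0, 0, 0], [0, 0, 0, 0], [0, 0, 0, 0], [0, 0, 0, 0], [0, 0, 0, 0]],
  ],
  claw=1,
  squeeze=15,
)

```text
time_s: 42.5
tcp_pos: [0.6204, 0.1406, 0.009]
ee_rot: [0.053, 0.999, 0.001, -0.012]
ft_force: [-0.2, -0.1, 1.3]
gripper_width: 0.0555
```

Run:
```python
from h import *
s=robot.sense();print(s["time_s"],s["tcp_pos"],s["ee_rot"].round(3),s["joint_positions"].round(2))
a=robot.capture("side");save("d31",a,(140,90,400,250),3)
```

```text
42.5 [0.6204498  0.14062009 0.00899132] [ 0.053  0.999  0.001 -0.012] [ 0.2   0.6   1.65  0.01  0.91 -1.27]
```

View pics/d31.png

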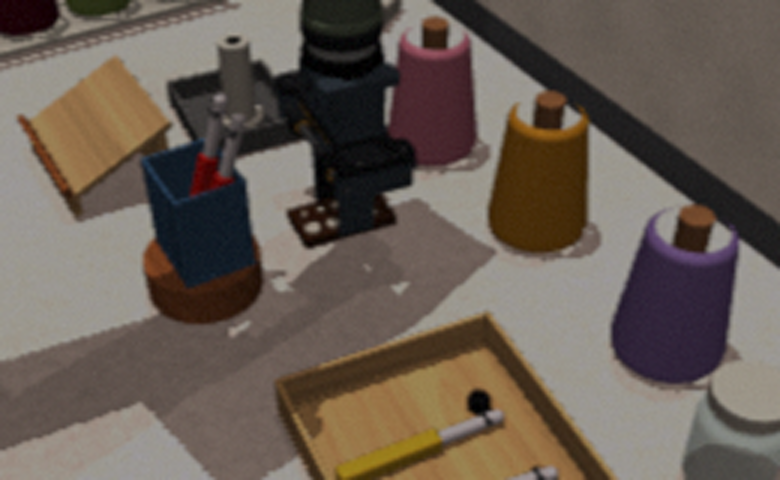

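Emit:
move_arm(
  targets=[
    [[0, 0, 0, 0], [0, 0, 0, 0], [0, 0, 0.003, 0], [0, 0, 0.003, 0]],
  ],
  claw=0.2,
)

```text
time_s: 42.95
tcp_pos: [0.62, 0.1406, 0.0054]
ee_rot: [0.053, 0.999, 0.001, -0.012]
ft_force: [0.0, -0.6, -0.1]
gripper_width: 0.0729
```

Emit:
move_arm(
  targets=[
    [[0, 0, 0, 0], [0, 0, 0, 0], [0, 0, 0, 0], [0, 0, 0, 0], [0, 0, 0, 0], [0, 0, -0.01, 0], [0, 0, -0.02, 0], [0, 0, -0.02, 0]],
  ],
  claw=1,
  squeeze=15,
)

```text
time_s: 43.75
tcp_pos: [0.6221, 0.1409, 0.0277]
ee_rot: [0.053, 0.999, 0.002, -0.01]
ft_force: [0.3, -0.7, -0.4]
gripper_width: 0.0558
```

Run:
```python
from h import *
s=robot.sense();print(s["time_s"],s["tcp_pos"],s["ee_rot"].round(3),s["gripper_width"],s["ft_force"])
a=robot.capture("wrist");save("w32",a,None,1.5)
print(shift(s,[.44,.25,.25],np.pi/2),shift(s,[.44,.365,.25],np.pi/2))
```

```text
43.75 [0.62207745 0.14085163 0.02774379] [ 0.053  0.999  0.002 -0.01 ] 0.05580144053858352 [ 0.31571402 -0.66715673 -0.38287747]
(array([ 0.1972,  0.0899, -0.2179]), np.float64(-0.1061), 'j6', np.float64(-1.271)) (array([ 0.2094,  0.2042, -0.2174]), np.float64(-0.1061), 'j6', np.float64(-1.271))
```

View pics/w32.png

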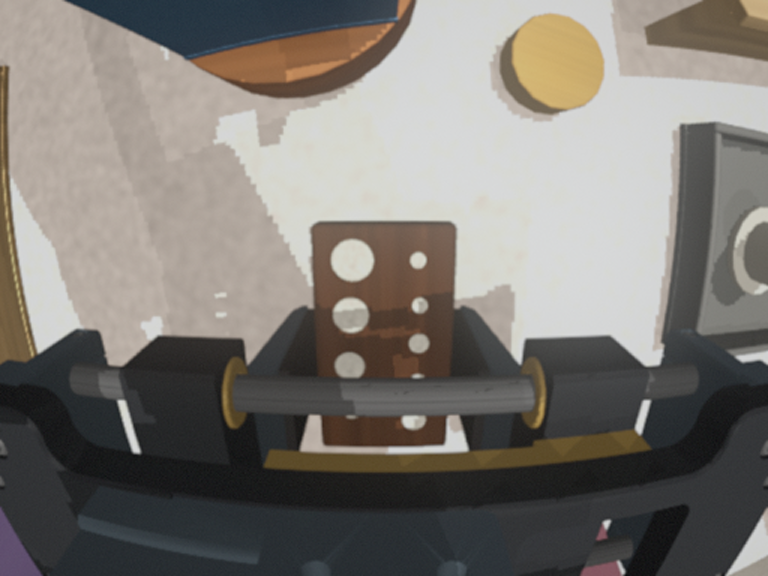

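Run:
```python
from h import *
s=robot.sense()
W=lambda x,y,z:onz("wrist",x/1.5-.17,y/1.5-.17,z,s)
Q=R.from_quat(s["ee_rot"]).as_matrix();f=lambda p:(Q.T@(p-s["tcp_pos"])).round(4)
for z in(.032,.036):print(f(W(312,224,z)),f(W(456,224,z)),f(W(322,445,z)),f(W(446,445,z)))
```

```text
[ 0.0512 -0.0267 -0.004 ] [ 0.0511  0.0283 -0.0039] [-0.0485 -0.0275 -0.0062] [-0.0487  0.029  -0.0061]
[ 0.0518 -0.026  -0.008 ] [ 0.0517  0.0276 -0.0079] [-0.0455 -0.0268 -0.0102] [-0.0457  0.0284 -0.0101]
```

Emit:
move_arm(
  targets=[
    [[0, 0, -0.04, 0], [0, 0, -0.085, 0], [0, 0, -0.13, 0], [0.01, 0, -0.175, 0], [0.03, 0.02, -0.217, -0.02], [0.06, 0.05, -0.217, -0.04], [0.09, 0.08, -0.217, -0.06], [0.12, 0.11, -0.217, -0.08], [0.15, 0.14, -0.217, -0.106], [0.18, 0.17, -0.217, -0.106], [0.205, 0.2, -0.217, -0.106], [0.209, 0.204, -0.217, -0.106]],
  ],
)

```text
time_s: 45.0
tcp_pos: [0.4374, 0.3676, 0.2491]
ee_rot: [-0.002, 1.0, 0.003, -0.011]
ft_force: [0.3, -0.2, -0.8]
gripper_width: 0.0557
```

Emit:
move_arm(
  targets=[
    [[0, 0, 0, 0], [0, 0, 0, 0], [0, 0, 0, 0]],
  ],
)

```text
time_s: 45.3
tcp_pos: [0.4381, 0.3666, 0.249]
ee_rot: [-0.001, 1.0, 0.003, -0.011]
ft_force: [0.4, 0.4, 0.1]
gripper_width: 0.0555
```

Run:
```python
from h import *
s=robot.sense();print(s["time_s"],s["tcp_pos"],s["ee_rot"].round(3),s["gripper_width"],s["joint_positions"].round(2))
a=robot.capture("wrist");save("w33",a,None,1.5)
```

```text
45.3 [0.43807474 0.36661923 0.24897792] [-0.001  1.     0.003 -0.011] 0.0554971840433688 [ 0.67  0.3   1.5   0.02  1.35 -0.91]
```

View pics/w33.png

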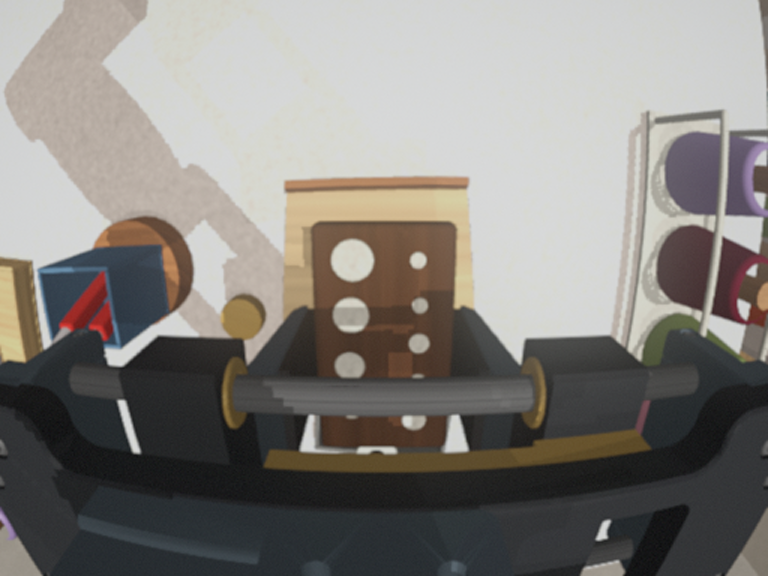

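Run:
```python
from h import *
s=robot.sense()
W=lambda x,y,z:onz("wrist",x/1.5-.17,y/1.5-.17,z,s).round(4)
im=cv2.imread("pics/w33.png")
for c in(295,460):print([tuple(int(v) for v in im[r,c]) for r in range(172,200,2)])
print("ledge out top",W(285,180,.039),W(469,179,.039),"inner",W(286,190,.041),W(469,189,.041))
o,d=ray("wrist",100,100,s);print("cam",o)
# cross-check with scene & side from first pictures
S=lambda x,y:(90+x/2-.25,110+y/2-.25)
a=robot.capture("scene");save("s33",a,(360,160,480,260),6)
a=robot.capture("side");save("d33",a,(140,90,220,170),7)
```

```text
[(210, 215, 215), (207, 216, 215), (209, 216, 214), (203, 210, 211), (144, 164, 190), (99, 136, 182), (104, 140, 185), (103, 137, 183), (89, 116, 150), (86, 106, 132), (117, 150, 176), (147, 187, 210), (150, 190, 214), (153, 191, 213)]
[(216, 216, 215), (215, 216, 215), (182, 189, 202), (118, 146, 187), (109, 142, 186), (110, 143, 187), (103, 132, 171), (93, 111, 139), (111, 138, 159), (153, 192, 206), (163, 202, 214), (163, 203, 214), (164, 204, 214), (165, 206, 214)]
ledge out top [0.3753 0.2832 0.039 ] [0.3744 0.4422 0.039 ] inner [0.3839 0.2843 0.041 ] [0.3831 0.442  0.041 ]
cam [0.36616883 0.36593022 0.4220054 ]
```

View pics/s33.png

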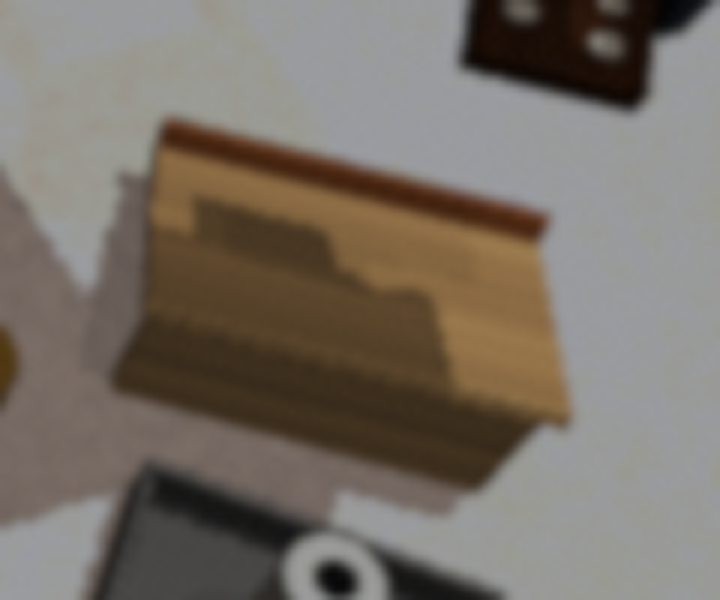

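View pics/d33.png

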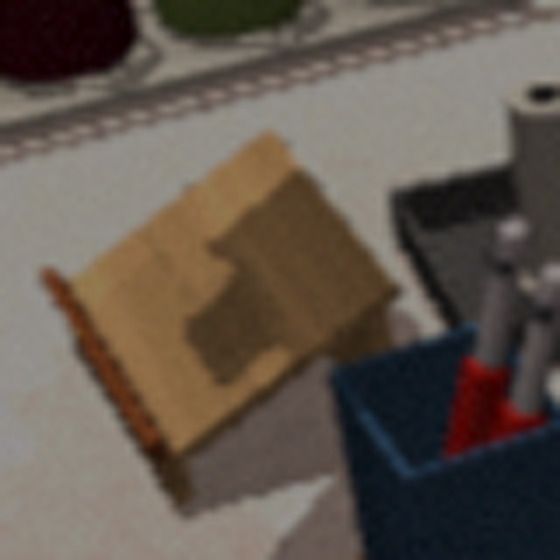

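Run:
```python
from h import *
s=robot.sense()
W=lambda x,y,z:onz("wrist",x/1.5-.17,y/1.5-.17,z,s).round(4)
S=lambda x,y:(360+x/6-.4,160+y/6-.4); D=lambda x,y:(140+x/7-.43,90+y/7-.43)
print("hi lowy",tri("scene",S(148,317),"side",D(398,293)));print("hi highy",tri("scene",S(571,420),"side",D(270,132)))
print("ledge top lowy",tri("scene",S(170,121),"side",D(158,448)));print("ledge top highy",tri("scene",S(549,214),"side",D(47,270)))
print("inner foot",W(286,192,.031),W(469,191,.031))
```

```text
hi lowy (array([0.49992459, 0.28774552, 0.07258128]), np.float64(0.0020933559019945145))
hi highy (array([0.49512874, 0.44432073, 0.07728829]), np.float64(0.001074528531316885))
ledge top lowy (array([0.3795198 , 0.2835602 , 0.03730993]), np.float64(0.0035389585830923717))
ledge top highy (array([0.37595463, 0.44027728, 0.0412416 ]), np.float64(0.0007925760283111632))
inner foot [0.3861 0.2823 0.031 ] [0.3852 0.4442 0.031 ]
```

Run:
```python
from h import *
s=robot.sense();print(s["tcp_pos"])
for z in(.25,.10,.085):print(shift(s,[.435,.3635,z],np.pi/2+.018))
```

```text
[0.43809259 0.36675735 0.24903717]
(array([ 0.0031, -0.0032, -0.0009]), np.float64(-0.0154), 'j6', np.float64(-0.912))
(array([-0.0003, -0.0041,  0.149 ]), np.float64(-0.0154), 'j6', np.float64(-0.912))
(array([-0.0006, -0.0042,  0.164 ]), np.float64(-0.0154), 'j6', np.float64(-0.912))
```

Emit:
move_arm(
  targets=[
    [[0.001, -0.002, 0.03, -0.015], [0.001, -0.004, 0.07, -0.015], [0, -0.004, 0.105, -0.015], [0, -0.004, 0.13, -0.015], [0, -0.004, 0.145, -0.015], [0, -0.004, 0.151, -0.015], [0, -0.004, 0.151, -0.015], [0, -0.004, 0.151, -0.015]],
  ],
)

```text
time_s: 46.25
tcp_pos: [0.4354, 0.3639, 0.0989]
ee_rot: [-0.009, 1.0, 0.004, -0.011]
ft_force: [-0.8, -0.8, -0.5]
gripper_width: 0.0558
```

Run:
```python
from h import *
s=robot.sense();print(s["tcp_pos"],s["ee_rot"].round(4))
for z in(.085,.064):print(shift(s,[.435,.3635,z],np.pi/2+.018))
a=robot.capture("wrist");save("w34",a,None,1.5);a=robot.capture("side");save("d34",a,(120,60,240,170),5)
```

```text
[0.43543817 0.36391657 0.09894251] [-0.0086  0.9999  0.0036 -0.0107]
(array([ 0.0001, -0.0005,  0.0139]), np.float64(-0.0008), 'j6', np.float64(-0.935))
(array([-0.0003, -0.0007,  0.0349]), np.float64(-0.0008), 'j6', np.float64(-0.935))
```

View pics/w34.png

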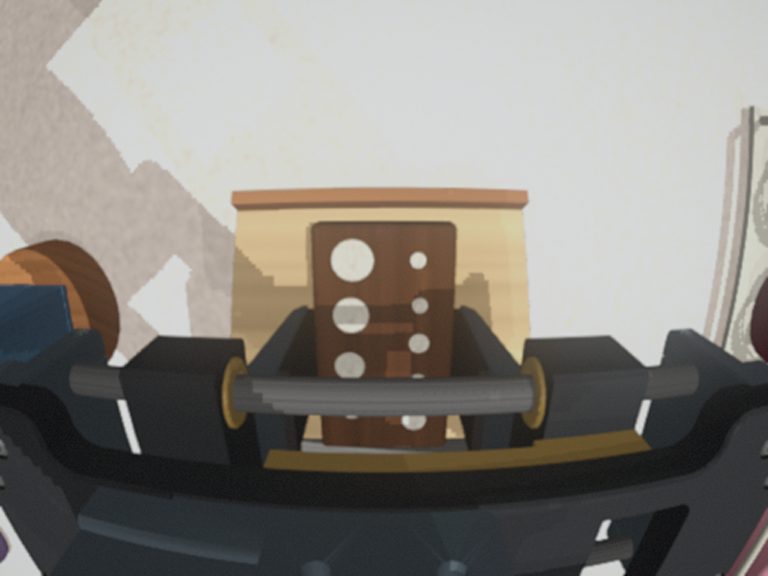

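View pics/d34.png

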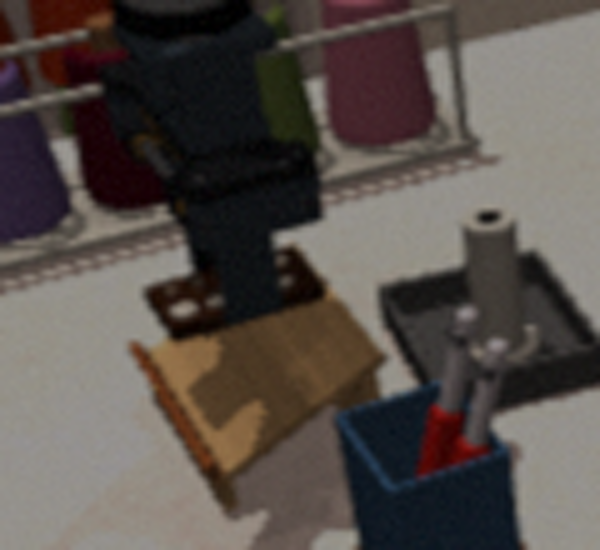

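Run:
```python
from h import *
s=robot.sense()
W=lambda x,y,z:onz("wrist",x/1.5-.17,y/1.5-.17,z,s).round(4)
print("foot",W(234,209,.031),W(527,208,.031),"out",W(233,193,.039),W(527,192,.039))
print("gauge low edge",W(312,224,.1055),W(456,224,.1055))
```

```text
foot [0.3857 0.2806 0.031 ] [0.3826 0.4448 0.031 ] out [0.3762 0.283  0.039 ] [0.3732 0.4415 0.039 ]
gauge low edge [0.3847 0.3367 0.1055] [0.3838 0.3912 0.1055]
```

Emit:
move_arm(
  targets=[
    [[0.002, -0.001, 0.006, 0], [0.0027, -0.0015, 0.012, 0], [0.0027, -0.0015, 0.016, 0], [0.0027, -0.0015, 0.02, 0], [0.0027, -0.0015, 0.022, 0]],
  ],
  squeeze=5,
)

```text
time_s: 46.85
tcp_pos: [0.432, 0.3626, 0.0768]
ee_rot: [-0.009, 1.0, 0.004, -0.011]
ft_force: [0.1, -0.5, 1.4]
gripper_width: 0.0558
```

Emit:
move_arm(
  targets=[
    [[0, 0, 0.003, 0], [0, 0, 0.006, 0], [0, 0, 0.008, 0], [0, 0, 0.01, 0], [0, 0, 0.01, 0]],
  ],
)

```text
time_s: 47.35
tcp_pos: [0.4319, 0.3627, 0.0666]
ee_rot: [-0.009, 1.0, 0.004, -0.011]
ft_force: [0.3, -0.6, -0.7]
gripper_width: 0.056
```

Run:
```python
from h import *
s=robot.sense();print(s["tcp_pos"],s["ee_rot"].round(4),s["ft_force"])
a=robot.capture("wrist");save("w35",a,None,1.5);a=robot.capture("side");save("d35",a,(120,60,240,170),5)
```

```text
[0.43188246 0.3626871  0.06658163] [-0.0087  0.9999  0.0036 -0.0108] [ 0.32981206 -0.58365176 -0.70663598]
```

View pics/w35.png

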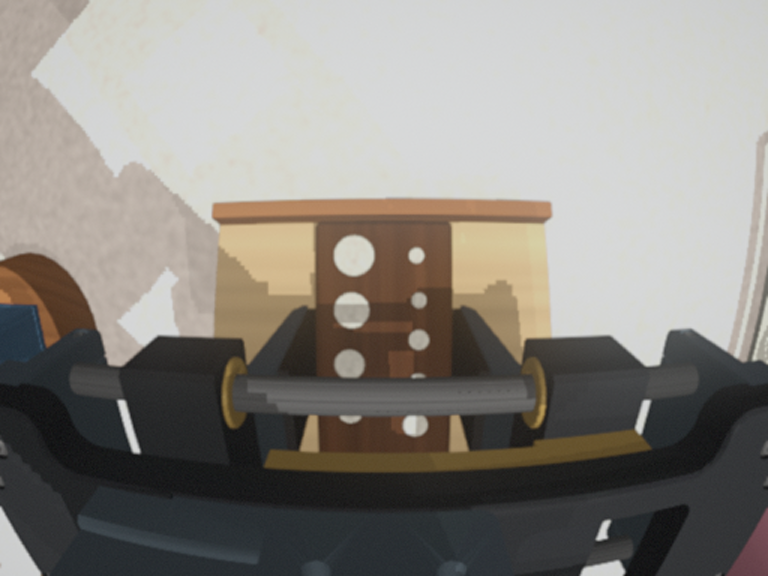

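View pics/d35.png

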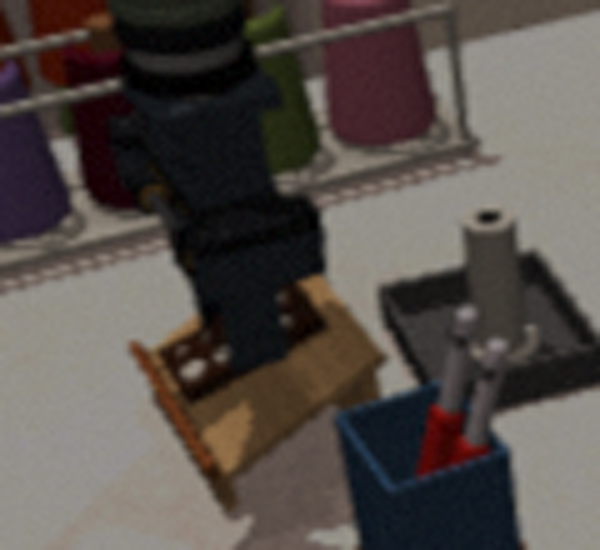

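Emit:
move_arm(
  targets=[
    [[0, 0, 0.001, 0], [0, 0, 0.002, 0], [0, 0, 0.002, 0]],
  ],
)

```text
time_s: 47.75
tcp_pos: [0.432, 0.3628, 0.0648]
ee_rot: [-0.009, 1.0, 0.004, -0.011]
ft_force: [-1.0, -0.0, 0.5]
gripper_width: 0.0561
```

Emit:
move_arm(
  targets=[
    [[0, 0, 0, 0], [0, 0, 0, 0], [0, 0, 0, 0], [0, 0, 0, 0], [0, 0, -0.02, 0], [0, 0, -0.06, 0], [0, 0, -0.1, 0], [0, 0, -0.14, 0], [0, 0, -0.17, 0], [0, 0, -0.17, 0]],
  ],
  claw=0.15,
)

```text
time_s: 48.75
tcp_pos: [0.4376, 0.3631, 0.2397]
ee_rot: [-0.009, 1.0, 0.007, -0.007]
ft_force: [0.9, 0.1, 0.1]
gripper_width: 0.0778
```

Run:
```python
from h import *
s=robot.sense();print(s["time_s"],s["tcp_pos"],s["ee_rot"].round(4),s["ft_force"])
a=robot.capture("wrist");save("w36",a,None,1.5);a=robot.capture("side");save("d36",a,(120,60,240,170),5)
a=robot.capture("scene");save("s36",a,None,1.5)
```

```text
48.75 [0.43755011 0.36308622 0.23972832] [-0.0087  0.9999  0.0068 -0.0066] [0.88587427 0.12087608 0.06197977]
```

View pics/w36.png

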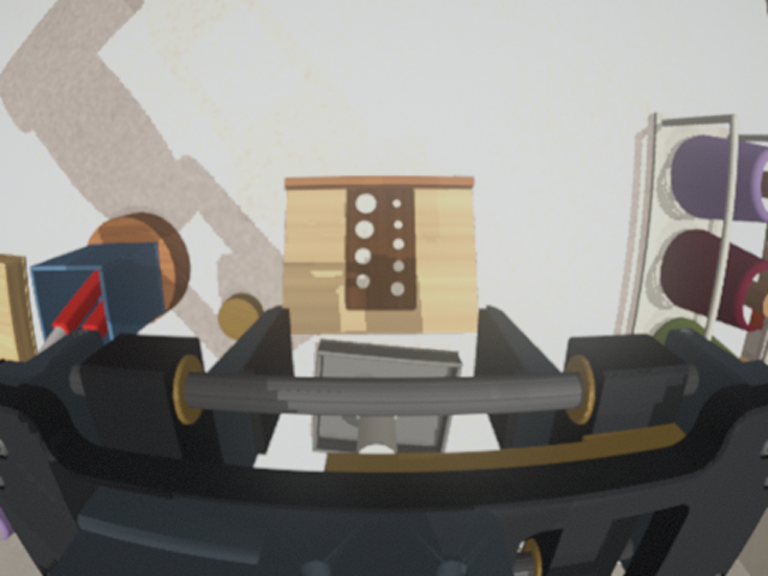

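View pics/d36.png

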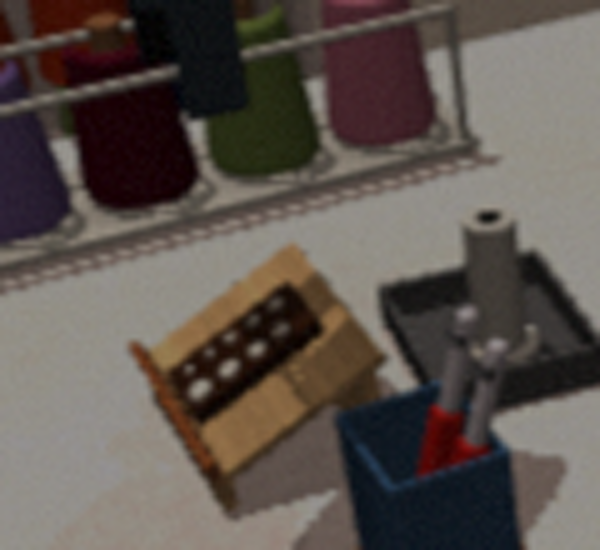

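View pics/s36.png

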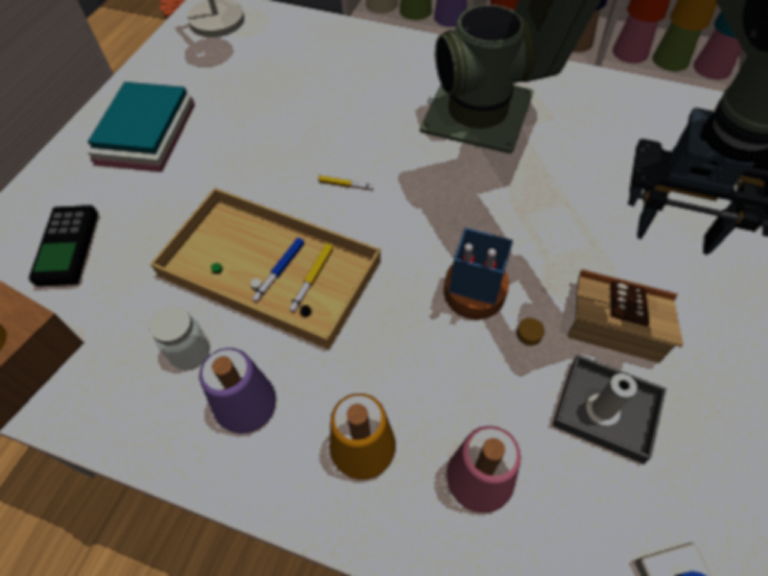

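Emit:
move_arm(
  targets=[
    [[0, 0.01, -0.03, 0], [0, 0.03, -0.06, 0], [0, 0.06, -0.06, 0], [0, 0.09, -0.06, 0], [0, 0.12, -0.06, 0], [0, 0.15, -0.06, 0], [0, 0.15, -0.06, 0], [0, 0.15, -0.06, 0], [0, 0.15, -0.06, 0], [0, 0.15, -0.06, 0], [0, 0.15, -0.06, 0], [0, 0.15, -0.06, 0]],
  ],
)

```text
time_s: 50.1
tcp_pos: [0.4339, 0.5102, 0.295]
ee_rot: [-0.008, 1.0, 0.003, -0.011]
ft_force: [0.3, 0.2, 0.2]
gripper_width: 0.0777
```

Emit:
move_arm(
  targets=[
    [[0, 0, 0, 0], [0, 0, 0, 0], [0, 0, 0, 0], [0, 0, 0, 0], [0, 0, 0, 0], [0, 0, 0, 0], [0, 0, 0, 0], [0, 0, 0, 0], [0, 0, 0, 0], [0, 0, 0, 0], [0, 0, 0, 0], [0, 0, 0, 0]],
  ],
)

```text
time_s: 51.3
tcp_pos: [0.434, 0.5102, 0.2951]
ee_rot: [-0.008, 1.0, 0.003, -0.011]
ft_force: [-0.3, -0.5, 0.0]
gripper_width: 0.0774
```

Run:
```python
from h import *
s=robot.sense();print(s["time_s"],s["tcp_pos"])
a=robot.capture("scene");save("s37",a,(270,140,480,330),3.6);b=robot.capture("side");save("d37",b,(120,60,330,240),3.6)
```

```text
51.3 [0.43395617 0.51016031 0.29505934]
```

View pics/s37.png

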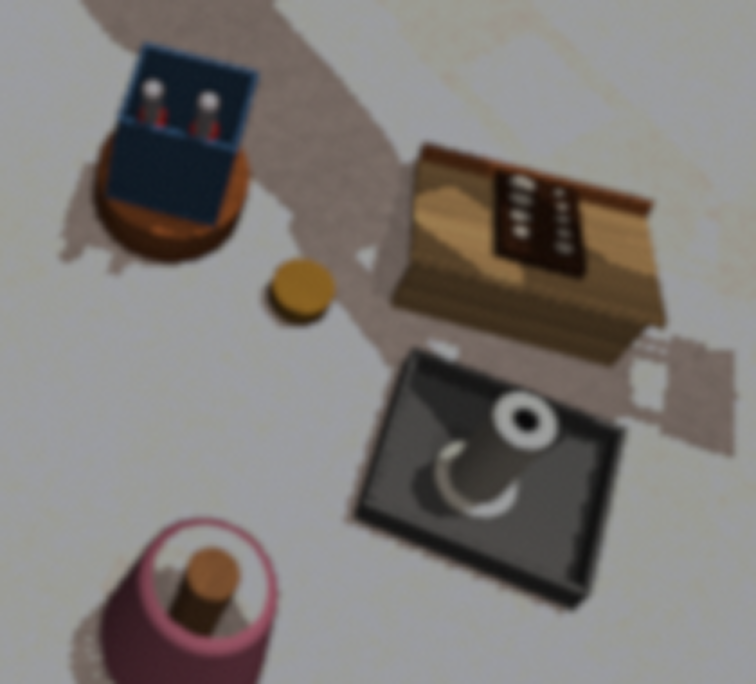

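View pics/d37.png

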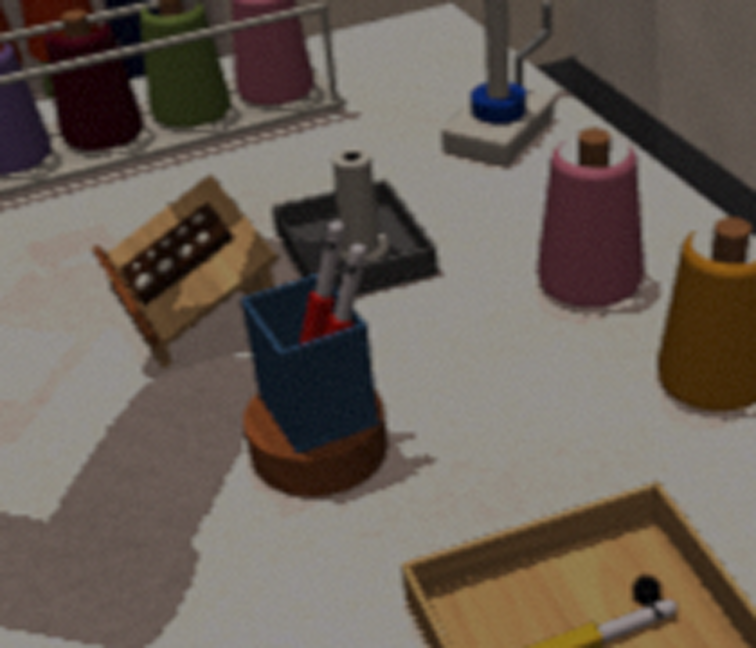

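```bash
python3 -c "
from workcell import robot
print(robot.hand_in())"
```

```text
the job is handed in; nothing more can be done
None
```

The job is done and handed in at about 51 s. I put the bobbin upright in the grey tray and stood the blue cup on the plinth in its place. I then stood both red hooks in the cup, handle end down; only two were there. The gauge lies on the sloped stand, long side up the slope and short edge at the ledge.

**Last checks:** the final scene and side views, taken about 2.5 s after I let go of the last object, showed everything still in place.
- **Hooks:** both lean on the cup's far (+x) wall.
- **Gauge:** straight and about 1 mm or less off the middle of the stand. I saw no sign that it had been knocked.
- **Bin:** the blue and yellow hooks and all three counters are still in it. I slid the green counter about 25 mm along the bin so the fingers could reach the first hook.
- **Bystanders:** the tin, cones and jar look untouched.

**Disagreements:** the camera estimates of the plinth's centre differed by about 5 mm in x, and by over 1 cm in y for one side-view reading that I set aside. The cup may therefore sit about 3 mm off centre towards +x. No check failed outright.

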